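# Pack the pastry order

### The arm

A 6-joint arm with a two-finger parallel gripper is mounted at the origin on the work surface. World frame = base frame: x ahead of the robot, y to its left, z up, the work surface at z = 0. Lengths are in m, angles in rad, forces in N, time in s.
With the tool pointing down it reaches from about 0.3 to 0.875 m from the base axis. Payload 6.4 kg.
Tool frame: the origin (TCP) lies at the very end of the fingers, on their centre line; the grasp point (between the pads) lies ctrl.grip_point_offset behind it (ctrl.grip_point_offset is the distance from the TCP to the grasp point, in m); z points along the fingers, x is the direction in which the jaws open and shut, and the axes are right-handed (so a half turn about z gives the same grasp; the last joint's range is limited). The gripper opens to 85 mm and grips with 20 to 120 N. Pads are 22 mm wide; open, the fingers measure 114 mm over their backs; the gripper's body (76 mm by 85 mm) begins 54 mm behind the grasp point. The pads swing forward as they close: fully open they stand 13 mm farther back than shut.
Start: joints at [-1.553, 0.181, 1.607, -0, 1.354, -0.206], TCP at [0.128, -0.561, 0.231] pointing down, gripper open.
Joint ranges: [-2.99, 2.99], [-0.89, 2.07], [0.3, 2.58], [-1.14, 4.28], [0, 2.63], [-3.12, 3.12]. Speed limits (rad/s): [2.57, 2.57, 3.01, 3.14, 3.14, 3.14].

### API

Orientations are given as a unit quaternion [w, x, y, z].
In Python, from bench import get_obs, viewer, workorder, ctrl gives the robot as it stands. The module is installed in compiled form; this text tells all that it offers.
- The arm moves only by the tool move_arm, never from a script. Its argument "increments" is a list of rows, each an object of numbers: "tx", "ty", "tz": the shift along the tool's x, y, z in m; "turn": the turn about the tool's z in degrees. A call has 1 to 20 rows; each row is the pose to reach, as a shift and turn from the pose commanded when the call began, along the tool's axes at that moment; what a row does not reach only later rows make up. A row lasts 1/12 s, in which the tool goes at most 41.7 mm and 7.16 degrees, less where a joint would pass 70% of its speed; a pose out of reach is approached as far as the arm can. A call with a gripper value outside its range is refused whole. "gripper" is the opening, from 0 (shut) to 1 (fully open), set as the call begins (left out, the last holds). The fingers move at their own pace and stop on an object; the grip force is fixed at half the most. Time passes only in rows, so rows that repeat a pose let the fingers close. It gives the time, the measured TCP pose, the force and the opening at its end, in the units of the state.
- get_obs(): the state, without advancing time (a new reading comes with each control period).
- viewer.camera(name): name is "scene" or "top"; returns (picture, depth): 480x640x3 uint8, red, green, blue; 480x640 float32, m along the optical axis (not along the pixel's ray), 0 where there is no reading.
- viewer.get_calibration(name): a dict with "intrinsics" (3x3 intrinsics, pixels), "origin" and "attitude" of the camera in the world. Camera axes: x right, y up, looking along -z (the intrinsics and any distortion apply to the point x, -y, -z); pixel columns grow to the right and rows downward; lengths in m; the calibration is good to about 2 mm. A picture is of the moment at which its call begins. get_calibration takes no time and is no camera call.
- workorder.hand_in(): hands the job in, once; it reports no verdict.
The state is a dict: "time_s": time; "q": joint angles; "dq": joint speeds; "joint_efforts": joint torques, N m; "eef_pos": TCP position; "eef_rot": TCP orientation; "wrist_force": force on the tool from outside, world axes, zero at the start; "torque": the same for the moment, N m; "opening": opening from 0.0 (shut) to 1.0 (fully open).
Only numpy, scipy, OpenCV 4.12 (cv2) and the standard library are available. Lean on these libraries where they do the work, as an engineer would, in place of code of your own. Each camera call takes 0.05 s, during which the arm holds its last target.

### The job

Pack the customer's order into the divided white box: lay the two full-length chocolate bars in the two narrow cells and the two large berry tartlets in the two wide cells, one per cell, each upright and flat on the box floor. Set each one down gently instead of dropping it, and leave the short chocolate piece, the small tartlet and the two pralines where they are on the tray.

Things in the scene. Friction and masses are not known exactly. Their poses are not given: they have to be found in the camera images.
- bar_1: full-length dark chocolate-glazed cake bar with ridges across its top, 86 long x 36 wide x 44 high, on a thin gold card 92 x 42 x 2; 0.15 kg, rigid. Origin: centre of the card's underside, standing on the tray (5 mm thick steel plate, fixed). x = long axis, z up. Grasp across the 36 mm width (y). The two full bars are alike
- bar_2: full-length dark chocolate-glazed cake bar with ridges across its top, 86 long x 36 wide x 44 high, on a thin gold card 92 x 42 x 2; 0.15 kg, rigid. Origin: centre of the card's underside, standing on the tray (5 mm thick steel plate, fixed). x = long axis, z up. Grasp across the 36 mm width (y). The two full bars are alike
- tart_1: large round tartlet in a ribbed case, red berries on top: 66 mm across over the ribs (solid body 64), rim 36 high, 47 with the berries; side tapers from 52 across at the foot to 64 at 14 mm, upright from there to the rim. 0.11 kg, rigid. Origin: centre of its underside, on the same 5 mm thick steel tray; z up. The two large tartlets are alike
- tart_2: large round tartlet in a ribbed case, red berries on top: 66 mm across over the ribs (solid body 64), rim 36 high, 47 with the berries; side tapers from 52 across at the foot to 64 at 14 mm, upright from there to the rim. 0.11 kg, rigid. Origin: centre of its underside, on the same 5 mm thick steel tray; z up. The two large tartlets are alike
- short_piece: look-alike, not ordered: the same chocolate cake cut short, 44 long x 36 wide x 44 high on a gold card 50 x 42 x 2; stands on the tray. Origin: centre of its underside, x = long axis
- small_tart: look-alike, not ordered: the same tartlet but only 42 mm across, 26 high to the rim, 31 to 36 with the berries; stands on the tray. Origin: centre of its underside
- praline_1: small brown praline, 26 mm across, 14 high, loose on the tray among the cakes; not ordered. Origin: centre of its underside
- praline_2: small brown praline, 26 mm across, 14 high, loose on the tray among the cakes; not ordered. Origin: centre of its underside
- carton: low open white box, fixed, any yaw, outside 166 (its x) x 232 (y) x 20 high. Origin: centre of underside, on the counter; z up. Floor 4 thick; walls and dividers 4 thick, tops all 20 above the counter: keep fingertips above that. Two narrow cells 62 (x) x 110 (y) centred at x -48, y +57 and -57; two wide cells 92 (x) x 110 (y) centred at x +33, y +57 and -57. Large tartlets do not fit narrow cells
Things that resemble listed ones, but are neither listed nor needed, are in the scene too. What is shaped like the bar_2 but blue is not meant.

How it is judged:
By the outcome, as a careful person would: the job done as asked, in the order asked, and still so for the second after the job is handed in, with the robot touching nothing.
It also fails if it takes over 106 s, if anything falls off the work surface, if the arm or the gripper's body presses on something with over 40 N, if the wrist force passes 120 N, or if a joint passes its speed limit or range.

## Working session

There is one attempt and no reset: what is moved stays moved. The work goes in short steps, Python scripts to look and compute and a tool call to move; the robot and the scene stay as the last step left them, time stands still between calls to the robot, and variables do not carry over. Pictures are saved under pics/ and viewed, and the job is handed in when it is done.

Besides the shell and the picture viewer there is one more tool, called by a JSON object that holds its "name" and its "arguments". move_arm: Moves the arm, as the interface text tells. Its arguments: {"type":"object","properties":{"increments":{"type":"array"},"gripper":{"type":"number"}},"required":["increments"]}

```bash
mkdir -p pics; cat > h.py <<'E'
import numpy as np, cv2
from bench import get_obs, viewer, workorder, ctrl
def cal(n):
    c=viewer.get_calibration(n); return np.array(c["intrinsics"]),np.array(c["origin"]),np.array(c["attitude"]),c
E
python3 - <<'E'
from h import *
print(get_obs(), ctrl.grip_point_offset)
for n in("scene","top"):
    print(cal(n)[3])
    p,d=viewer.camera(n); np.savez("pics/%s0.npz"%n,p=p,d=d); cv2.imwrite("pics/%s0.png"%n,p[:,:,::-1]); print(d.min(),d.max())
E
```

```text
{'time_s': 0.0, 'q': array([-1.55328894e+00,  1.81561711e-01,  1.60802147e+00, -5.12491225e-05,
        1.35379439e+00, -2.06290848e-01]), 'dq': array([-0.00057855, -0.00043988, -0.0004505 ,  0.00031811, -0.00058812,
       -0.00041878]), 'joint_efforts': array([ 2.18721267e-03, -4.44861138e+01, -3.51343274e+01, -2.66989318e-04,
        8.69856711e-03,  1.49880321e-05]), 'eef_pos': array([ 0.12760871, -0.56008427,  0.23036603]), 'eef_rot': array([-6.71789268e-04,  7.81647157e-01, -6.23720229e-01, -5.88055810e-04]), 'wrist_force': array([0.19378093, 0.55959609, 0.60136452]), 'torque': array([-0.01669886,  0.04896128,  0.04146905]), 'opening': 1.001905658344212} 0.0187
{'intrinsics': array([[608.99874143,   0.        , 317.04323525],
       [  0.        , 608.99874143, 248.82745587],
       [  0.        ,   0.        ,   1.        ]]), 'origin': array([1.03743318, 0.37221496, 1.09050395]), 'attitude': array([0.39775592, 0.13314164, 0.27267952, 0.86585761])}
0.0 2.799114
{'intrinsics': array([[490.46076297,   0.        , 316.577401  ],
       [  0.        , 490.46076297, 239.65268675],
       [  0.        ,   0.        ,   1.        ]]), 'origin': array([ 0.34183495, -0.07845229,  0.97153418]), 'attitude': array([-0.69612911, -0.04674201,  0.03732483,  0.71542037])}
0.0 1.8680093
```

View pics/scene0.png

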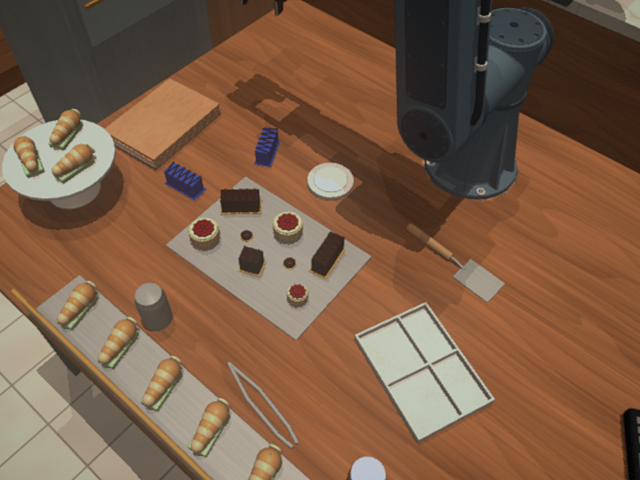

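View pics/top0.png

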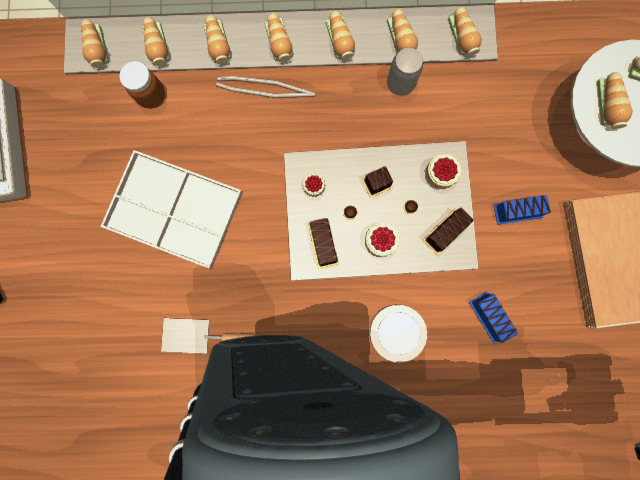

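The top view shows these candidates:
- **Full bars:** dark bars at (324,242) and (449,230). The short piece at (378,181) is about half as long.
- **Large tarts:** (444,170) and (382,239). The small tart is at (314,184).
- **Pralines:** (350,212) and (411,207).
- **Not meant:** two blue bars at (522,209) and (493,317).
- **Carton:** around (172,208).

Next I'll enlarge the tray and carton and measure them.

```bash
cat >> h.py <<'E'
from scipy.spatial.transform import Rotation as R
def rays(n,uv):
    K,o,a,_=cal(n); uv=np.atleast_2d(np.array(uv,float))
    Rm=R.from_quat(a[[1,2,3,0]]).as_matrix()
    d=np.c_[(uv[:,0]-K[0,2])/K[0,0],-(uv[:,1]-K[1,2])/K[1,1],-np.ones(len(uv))]
    return o,d@Rm.T
def onz(n,uv,z):
    o,d=rays(n,uv); z=np.broadcast_to(z,(len(d),)); return o+d*((z-o[2])/d[:,2])[:,None]
def depthpts(n,D):
    v,u=np.mgrid[0:480,0:640]; o,d=rays(n,np.c_[u.ravel()+0.,v.ravel()+0.])
    P=o+d*D.ravel()[:,None]; P[D.ravel()==0]=np.nan; return P.reshape(480,640,3)
E
python3 - <<'E'
from h import *
z=np.load("pics/top0.npz");p,d=z["p"],z["d"]
P=depthpts("top",d)
for n,(u,v) in dict(tray=(300,270),tray2=(470,270),counter=(260,290),bar1=(324,242),bar2=(449,230),short=(378,181),tA=(444,170),tB=(382,239),small=(314,184),carton=(150,180)).items(): print(n,P[v,u].round(4))
cv2.imwrite("pics/crop_t.png",cv2.resize(p[135:290,280:485,::-1],None,fx=3.8,fy=3.8,interpolation=cv2.INTER_CUBIC))
cv2.imwrite("pics/crop_c.png",cv2.resize(p[140:280,90:255,::-1],None,fx=4,fy=4,interpolation=cv2.INTER_CUBIC))
hsv=cv2.cvtColor(p,cv2.COLOR_RGB2HSV)
for (u,v) in [(324,242),(444,170),(150,180),(300,270),(260,290),(378,181)]: print(u,v,hsv[v,u],p[v,u])
E
```

```text
tray [ 0.3982 -0.0329  0.0063]
tray2 [ 0.3893 -0.3675  0.0009]
counter [ 0.3612  0.0473 -0.    ]
bar1 [ 0.4473 -0.0815  0.0495]
bar2 [ 0.4636 -0.3184  0.0491]
short [ 0.5619 -0.1882  0.0504]
tA [ 0.5804 -0.3162  0.0472]
tB [ 0.4495 -0.1908  0.0532]
small [ 0.5621 -0.0654  0.0401]
carton [0.5884 0.2665 0.0059]
324 242 [ 11 116 112] [112  79  61]
444 170 [  0 204 109] [109  22  23]
150 180 [ 36  17 239] [236 239 223]
300 270 [ 34  16 242] [240 242 227]
260 290 [ 12 155 163] [163 102  64]
378 181 [ 10 128  74] [74 49 37]
```

View pics/crop_t.png

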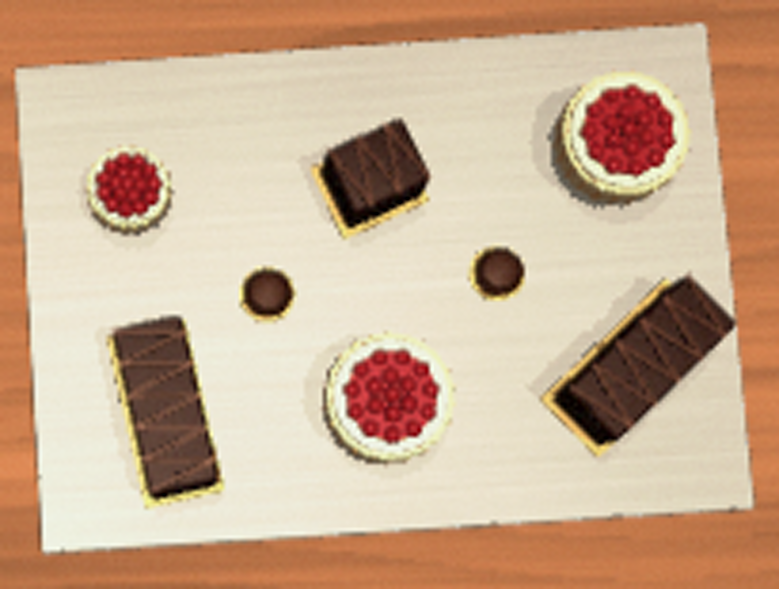

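View pics/crop_c.png

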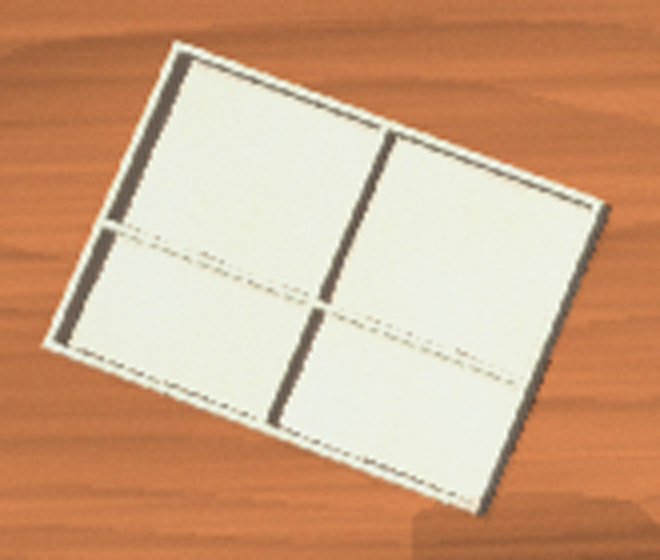

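The crop confirms the following:
- **Bars:** the full bars are at crop (165,405) and (645,360). The one at (375,170) is short.
- **Large tarts:** (388,397) and (627,132). The one at (128,185) is the small tart.
- **Carton:** the narrow cells are on the lower (robot) side of the carton crop, and the wide cells are on the far side.

Now I'll get exact poses from both views.

```bash
cat > meas.py <<'E'
from h import *
def meas(n,p,d):
    P=depthpts(n,d); Z=P[...,2]; hsv=cv2.cvtColor(p,cv2.COLOR_RGB2HSV)
    reg=(P[...,0]>.36)&(P[...,0]<.65)&(P[...,1]<0.0)&(P[...,1]>-.40)
    # bars: top face from depth
    m=(reg&(Z>.042)&(Z<.07)).astype(np.uint8)
    nl,lab,st,ce=cv2.connectedComponentsWithStats(m)
    for i in range(1,nl):
        if st[i,4]<60: continue
        Q=P[lab==i]; med=np.median(Q[:,2]); sat=np.median(hsv[lab==i][:,1]);v=np.median(hsv[lab==i],axis=0)
        u=np.argwhere(lab==i)[:,::-1].astype(np.float32)
        pts=Q[Q[:,2]>med-.006][:,:2].astype(np.float32)
        r=cv2.minAreaRect(pts*1000)
        print(n,"px",ce[i].round(),"n",st[i,4],"z",med.round(4),"rect",np.round(r[0],1),np.round(r[1],1),round(r[2],1),"hsv",v)
    # tart rims: depth
    m=(reg&(Z>.028)&(Z<.07)).astype(np.uint8)
    nl,lab,st,ce=cv2.connectedComponentsWithStats(m)
    for i in range(1,nl):
        if st[i,4]<60: continue
        Q=P[lab==i]; c,r=cv2.minEnclosingCircle((Q[:,:2]*1000).astype(np.float32))
        print(n,"circ px",ce[i].round(),np.round(c,1),round(r,1))
if __name__=="__main__":
    for n in("top","scene"):
        z=np.load("pics/%s0.npz"%n); meas(n,z["p"],z["d"])
    c=np.array([(178,43),(607,203),(482,513),(45,345)])/4.+[90,140]-.4
    C=onz("top",c,.02); print(C.round(4)); print(np.linalg.norm(C-np.roll(C,-1,0),axis=1).round(4), C.mean(0).round(4))
    e=(C[1]-C[0])+(C[2]-C[3]); print("long edge dir",np.degrees(np.arctan2(e[1],e[0])))
    e=(C[0]-C[3])+(C[1]-C[2]); print("short edge dir(+x)",np.degrees(np.arctan2(e[1],e[0])))
E
python3 meas.py
```

```text
top px [444. 169.] n 732 z 0.0464 rect [ 582.8 -317.5] [61.4 62.2] 43.5 hsv [ 33. 193. 173.]
top px [379. 178.] n 430 z 0.0495 rect [ 568.  -190.9] [36.5 44.1] 23.3 hsv [  8. 132.  72.]
top px [451. 229.] n 866 z 0.0495 rect [ 466.3 -322.4] [36.3 85.2] 41.8 hsv [  8. 134.  70.]
top px [323. 241.] n 849 z 0.0495 rect [449.8 -79.6] [86.3 35.8] 11.4 hsv [  9. 114.  93.]
top px [382. 239.] n 738 z 0.046 rect [ 450.6 -191. ] [59.8 61. ] 78.1 hsv [ 36. 178. 193.]
top circ px [443. 170.] [ 582.9 -317.9] 32.9
top circ px [379. 179.] [ 568.  -190.8] 27.1
top circ px [313. 184.] [564.6 -63.8] 21.5
top circ px [450. 229.] [ 466.7 -322.1] 45.4
top circ px [323. 241.] [449.2 -80.6] 45.2
top circ px [382. 239.] [ 451.2 -192.7] 32.7
scene px [240. 195.] n 524 z 0.0487 rect [ 465.7 -322.1] [41.  85.2] 43.2 hsv [  9. 118.  60.]
scene px [288. 222.] n 417 z 0.0457 rect [ 451. -194.] [60.5 56.6] 41.4 hsv [  3. 150. 126.]
scene px [204. 228.] n 441 z 0.0458 rect [ 580.6 -316.3] [59.6 58.7] 62.2 hsv [  3. 162. 124.]
scene px [328. 249.] n 603 z 0.0484 rect [449.6 -79.2] [88.7 38.2] 11.9 hsv [ 10. 101.  62.]
scene px [251. 255.] n 324 z 0.0483 rect [ 566.9 -190.9] [38.8 44.1] 25.1 hsv [11. 86. 64.]
scene circ px [240. 197.] [ 466.2 -322.2] 45.6
scene circ px [288. 224.] [ 451.2 -192.7] 35.3
scene circ px [204. 230.] [ 580.9 -317.2] 34.6
scene circ px [328. 251.] [449.4 -80.6] 46.2
scene circ px [251. 257.] [ 567.3 -190.7] 27.9
scene circ px [297. 292.] [564.3 -63.9] 22.2
[[0.6467 0.2944 0.02  ]
 [0.5583 0.0792 0.02  ]
 [0.4063 0.1415 0.02  ]
 [0.4952 0.3577 0.02  ]]
[0.2326 0.1643 0.2338 0.1642] [0.5266 0.2182 0.02  ]
long edge dir -112.33096136459827
short edge dir(+x) -22.457871842650164
```

Both views agree within about 2 mm, and the heights and sizes match the description. I'll write a helper that turns world targets into tool-frame shifts.

```bash
cat > go.py <<'E'
import sys
from h import *
def go(x,y,z,yaw):
    o=get_obs(); p=o["eef_pos"]; q=np.array(o["eef_rot"]); M=R.from_quat(q[[1,2,3,0]]).as_matrix()
    cy=np.degrees(np.arctan2(M[1,0],M[0,0])); t=M.T@(np.array([x,y,z])-p)*1000
    turn=-((yaw-cy+180)%360-180)
    print("yaw now %.2f q6 %.1f tilt %.2f pos %s  -> tx %.1f ty %.1f tz %.1f mm turn %.2f | t=%.2f"%(cy,np.degrees(o["q"][5]),np.degrees(np.arccos(-M[2,2])),(p*1000).round(1),*t,turn,o["time_s"]))
if __name__=="__main__":
    a=list(map(float,sys.argv[1:])); go(a[0]/1e3,a[1]/1e3,a[2]/1e3,a[3])
E
python3 go.py 449.7 -80 120 -78.4
```

```text
yaw now -77.18 q6 -11.8 tilt 0.09 pos [ 127.6 -560.2  230.5]  -> tx -396.6 ty -420.6 tz 111.2 mm turn 1.22 | t=0.10
```

{"name": "move_arm", "arguments": {"increments": [{"tx": -0.008, "ty": -0.008}, {"tx": -0.024, "ty": -0.026}, {"tx": -0.048, "ty": -0.05}, {"tx": -0.075, "ty": -0.08}, {"tx": -0.1, "ty": -0.106}, {"tx": -0.125, "ty": -0.132}, {"tx": -0.15, "ty": -0.159}, {"tx": -0.175, "ty": -0.186}, {"tx": -0.2, "ty": -0.212}, {"tx": -0.225, "ty": -0.239, "tz": 0.01}, {"tx": -0.25, "ty": -0.265, "tz": 0.02}, {"tx": -0.275, "ty": -0.292, "tz": 0.03}, {"tx": -0.3, "ty": -0.318, "tz": 0.045}, {"tx": -0.325, "ty": -0.345, "tz": 0.06}, {"tx": -0.35, "ty": -0.371, "tz": 0.075, "turn": 1.2}, {"tx": -0.37, "ty": -0.392, "tz": 0.09, "turn": 1.2}, {"tx": -0.385, "ty": -0.408, "tz": 0.1, "turn": 1.2}, {"tx": -0.393, "ty": -0.417, "tz": 0.107, "turn": 1.2}, {"tx": -0.3966, "ty": -0.4206, "tz": 0.111, "turn": 1.2}, {"tx": -0.3966, "ty": -0.4206, "tz": 0.111, "turn": 1.2}], "gripper": 1}}

```text
validation failed for argument at $.in...
```

```bash
python3 go.py 449.7 -80 25 -78.4
```

```text
yaw now -77.18 q6 -11.8 tilt 0.09 pos [ 127.6 -560.2  230.5]  -> tx -396.4 ty -420.5 tz 206.2 mm turn 1.22 | t=0.10
```

{"name": "move_arm", "arguments": {"increments": [{"tx": -0.008, "ty": -0.008, "tz": 0, "turn": 0}, {"tx": -0.024, "ty": -0.026, "tz": 0, "turn": 0}, {"tx": -0.048, "ty": -0.05, "tz": 0, "turn": 0}, {"tx": -0.075, "ty": -0.08, "tz": 0, "turn": 0}, {"tx": -0.1, "ty": -0.106, "tz": 0, "turn": 0}, {"tx": -0.125, "ty": -0.132, "tz": 0, "turn": 0}, {"tx": -0.15, "ty": -0.159, "tz": 0, "turn": 0}, {"tx": -0.175, "ty": -0.186, "tz": 0, "turn": 0}, {"tx": -0.2, "ty": -0.212, "tz": 0, "turn": 0}, {"tx": -0.225, "ty": -0.239, "tz": 0.01, "turn": 0}, {"tx": -0.25, "ty": -0.265, "tz": 0.02, "turn": 0}, {"tx": -0.275, "ty": -0.292, "tz": 0.03, "turn": 0}, {"tx": -0.3, "ty": -0.318, "tz": 0.045, "turn": 0}, {"tx": -0.325, "ty": -0.345, "tz": 0.06, "turn": 0}, {"tx": -0.35, "ty": -0.371, "tz": 0.075, "turn": 1.2}, {"tx": -0.37, "ty": -0.392, "tz": 0.09, "turn": 1.2}, {"tx": -0.385, "ty": -0.408, "tz": 0.1, "turn": 1.2}, {"tx": -0.393, "ty": -0.417, "tz": 0.107, "turn": 1.2}, {"tx": -0.3966, "ty": -0.4206, "tz": 0.111, "turn": 1.2}, {"tx": -0.3966, "ty": -0.4206, "tz": 0.111, "turn": 1.2}], "gripper": 1.0}}

```text
time_s: 1.77
eef_pos: [0.449, -0.079, 0.1193]
eef_rot: [0.0, 0.776, -0.631, -0.001]
wrist_force: [0.5, -0.1, 0.5]
opening: 1.002
```

```bash
python3 go.py 449.7 -80 25 -78.4
```

```text
yaw now -78.25 q6 53.3 tilt 0.13 pos [449.  -79.  119.3]  -> tx 1.2 ty -0.7 tz 94.3 mm turn 0.15 | t=1.77
```

{"name": "move_arm", "arguments": {"increments": [{"tx": 0.001, "ty": -0.0007, "tz": 0.008, "turn": 0}, {"tx": 0.001, "ty": -0.0007, "tz": 0.025, "turn": 0}, {"tx": 0.001, "ty": -0.0007, "tz": 0.045, "turn": 0}, {"tx": 0.001, "ty": -0.0007, "tz": 0.063, "turn": 0}, {"tx": 0.001, "ty": -0.0007, "tz": 0.078, "turn": 0}, {"tx": 0.001, "ty": -0.0007, "tz": 0.088, "turn": 0}, {"tx": 0.001, "ty": -0.0007, "tz": 0.093, "turn": 0}, {"tx": 0.001, "ty": -0.0007, "tz": 0.094, "turn": 0}, {"tx": 0.001, "ty": -0.0007, "tz": 0.094, "turn": 0}]}}

```text
time_s: 2.52
eef_pos: [0.4507, -0.082, 0.0266]
eef_rot: [-0.0, 0.775, -0.632, 0.0]
wrist_force: [-0.1, -0.4, 0.4]
opening: 0.997
```

```bash
python3 go.py 449.7 -80 25 -78.4; python3 - <<'E'
from h import *
p,d=viewer.camera("scene"); cv2.imwrite("pics/s1.png",cv2.resize(p[130:330,180:400,::-1],None,fx=3,fy=3,interpolation=cv2.INTER_CUBIC))
E
```

```text
yaw now -78.41 q6 53.2 tilt 0.02 pos [450.7 -82.   26.6]  -> tx -2.1 ty 0.6 tz 1.6 mm turn -0.01 | t=2.52
```

View pics/s1.png

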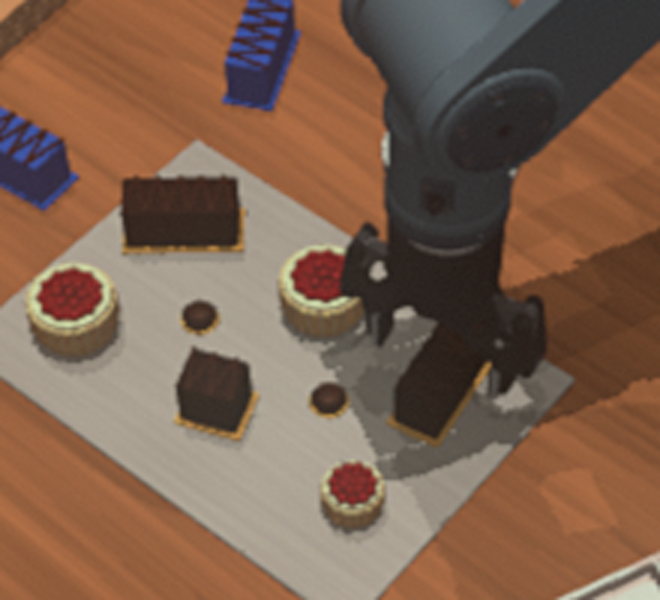

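The jaws straddle the bar at crop (440,390). I'll correct the 2 mm offset and close.

{"name": "move_arm", "arguments": {"increments": [{"tx": -0.002, "ty": 0.0006, "tz": 0.001, "turn": 0}, {"tx": -0.002, "ty": 0.0006, "tz": 0.001, "turn": 0}, {"tx": -0.002, "ty": 0.0006, "tz": 0.001, "turn": 0}, {"tx": -0.002, "ty": 0.0006, "tz": 0.001, "turn": 0}]}}

```text
time_s: 2.9
eef_pos: [0.4499, -0.0796, 0.0257]
eef_rot: [-0.0, 0.775, -0.632, 0.0]
wrist_force: [0.8, -0.2, -0.2]
opening: 0.999
```

{"name": "move_arm", "arguments": {"increments": [{"tx": 0, "ty": 0, "tz": 0, "turn": 0}, {"tx": 0, "ty": 0, "tz": 0, "turn": 0}, {"tx": 0, "ty": 0, "tz": 0, "turn": 0}, {"tx": 0, "ty": 0, "tz": 0, "turn": 0}, {"tx": 0, "ty": 0, "tz": 0, "turn": 0}, {"tx": 0, "ty": 0, "tz": 0, "turn": 0}, {"tx": 0, "ty": 0, "tz": 0, "turn": 0}, {"tx": 0, "ty": 0, "tz": 0, "turn": 0}, {"tx": 0, "ty": 0, "tz": 0, "turn": 0}, {"tx": 0, "ty": 0, "tz": 0, "turn": 0}], "gripper": 0.0}}

```text
time_s: 3.73
eef_pos: [0.4499, -0.0798, 0.0255]
eef_rot: [-0.0, 0.775, -0.632, 0.0]
wrist_force: [1.0, -0.0, 4.6]
opening: 0.405
```

```bash
python3 go.py 460.5 183.8 120 -22.4
```

```text
yaw now -78.38 q6 53.4 tilt 0.04 pos [449.9 -79.8  25.5]  -> tx -256.0 ty -63.5 tz -94.5 mm turn -55.98 | t=3.73
```

{"name": "move_arm", "arguments": {"increments": [{"tx": 0, "ty": 0, "tz": -0.003, "turn": 0}, {"tx": 0, "ty": 0, "tz": -0.01, "turn": 0}, {"tx": 0, "ty": 0, "tz": -0.022, "turn": 0}, {"tx": 0, "ty": 0, "tz": -0.036, "turn": 0}, {"tx": 0, "ty": 0, "tz": -0.05, "turn": 0}, {"tx": 0, "ty": 0, "tz": -0.064, "turn": 0}, {"tx": 0, "ty": 0, "tz": -0.077, "turn": 0}, {"tx": 0, "ty": 0, "tz": -0.087, "turn": 0}, {"tx": 0, "ty": 0, "tz": -0.093, "turn": 0}, {"tx": 0, "ty": 0, "tz": -0.0945, "turn": 0}, {"tx": 0, "ty": 0, "tz": -0.0945, "turn": 0}]}}

```text
time_s: 4.65
eef_pos: [0.4496, -0.0796, 0.1199]
eef_rot: [-0.0, 0.775, -0.632, 0.0]
wrist_force: [-0.0, -1.1, -1.7]
opening: 0.405
```

```bash
python3 go.py 460.5 183.8 120 -22.4
```

```text
yaw now -78.38 q6 53.4 tilt 0.02 pos [449.6 -79.6 119.9]  -> tx -255.8 ty -63.7 tz -0.1 mm turn -55.98 | t=4.65
```

Lifted; the force of −1.7 N fits a 0.15 kg load. Next I carry it over the carton.

{"name": "move_arm", "arguments": {"increments": [{"tx": -0.004, "ty": -0.001, "tz": 0, "turn": -1}, {"tx": -0.012, "ty": -0.003, "tz": 0, "turn": -3}, {"tx": -0.024, "ty": -0.006, "tz": 0, "turn": -6}, {"tx": -0.04, "ty": -0.01, "tz": 0, "turn": -10}, {"tx": -0.058, "ty": -0.0145, "tz": 0, "turn": -14}, {"tx": -0.076, "ty": -0.019, "tz": 0, "turn": -18}, {"tx": -0.094, "ty": -0.0235, "tz": 0, "turn": -22}, {"tx": -0.112, "ty": -0.028, "tz": 0, "turn": -26}, {"tx": -0.13, "ty": -0.0325, "tz": 0, "turn": -30}, {"tx": -0.148, "ty": -0.037, "tz": 0, "turn": -34}, {"tx": -0.166, "ty": -0.0415, "tz": 0, "turn": -38}, {"tx": -0.184, "ty": -0.046, "tz": 0, "turn": -42}, {"tx": -0.202, "ty": -0.05, "tz": 0, "turn": -46}, {"tx": -0.22, "ty": -0.0545, "tz": 0, "turn": -50}, {"tx": -0.235, "ty": -0.0585, "tz": 0, "turn": -53}, {"tx": -0.246, "ty": -0.061, "tz": 0, "turn": -55}, {"tx": -0.253, "ty": -0.063, "tz": 0, "turn": -56}, {"tx": -0.2558, "ty": -0.0637, "tz": 0, "turn": -56}, {"tx": -0.2558, "ty": -0.0637, "tz": 0, "turn": -56}, {"tx": -0.2558, "ty": -0.0637, "tz": 0, "turn": -56}]}}

```text
time_s: 6.32
eef_pos: [0.4603, 0.1834, 0.1196]
eef_rot: [0.0, 0.981, -0.194, -0.0]
wrist_force: [0.3, -0.6, -1.0]
opening: 0.407
```

```bash
python3 go.py 460.5 183.8 24.5 -22.4;  python3 - <<'E'
from h import *
for n in("scene","top"):
    p,d=viewer.camera(n); cv2.imwrite("pics/%s2.png"%n,p[:,:,::-1])
E
```

```text
yaw now -22.41 q6 30.4 tilt 0.03 pos [460.3 183.4 119.6]  -> tx 0.1 ty -0.4 tz 95.1 mm turn -0.01 | t=6.32
```

View pics/scene2.png

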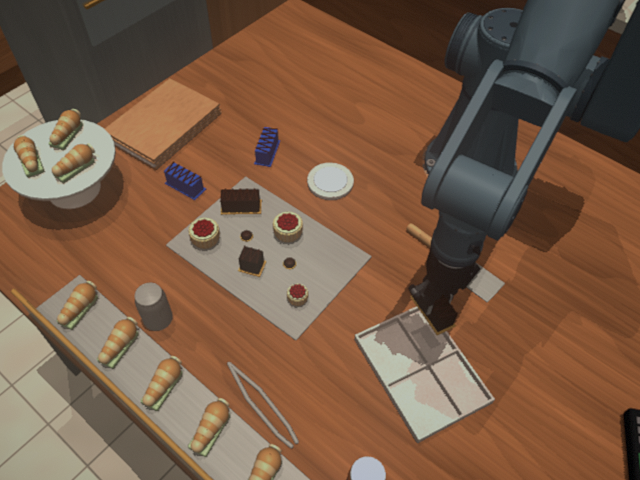

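The bar is held at (437,305), above the near narrow cell. I'll lower it most of the way, then creep down.

{"name": "move_arm", "arguments": {"increments": [{"tx": 0, "ty": -0.0004, "tz": 0.004, "turn": 0}, {"tx": 0, "ty": -0.0004, "tz": 0.012, "turn": 0}, {"tx": 0, "ty": -0.0004, "tz": 0.025, "turn": 0}, {"tx": 0, "ty": -0.0004, "tz": 0.038, "turn": 0}, {"tx": 0, "ty": -0.0004, "tz": 0.051, "turn": 0}, {"tx": 0, "ty": -0.0004, "tz": 0.064, "turn": 0}, {"tx": 0, "ty": -0.0004, "tz": 0.076, "turn": 0}, {"tx": 0, "ty": -0.0004, "tz": 0.085, "turn": 0}, {"tx": 0, "ty": -0.0004, "tz": 0.09, "turn": 0}, {"tx": 0, "ty": -0.0004, "tz": 0.0915, "turn": 0}, {"tx": 0, "ty": -0.0004, "tz": 0.0925, "turn": 0}, {"tx": 0, "ty": -0.0004, "tz": 0.093, "turn": 0}, {"tx": 0, "ty": -0.0004, "tz": 0.093, "turn": 0}]}}

```text
time_s: 7.5
eef_pos: [0.4611, 0.1842, 0.0273]
eef_rot: [-0.0, 0.981, -0.194, 0.001]
wrist_force: [0.1, 0.0, -1.6]
opening: 0.408
```

```bash
python3 go.py 460.5 183.8 24.5 -22.4
```

```text
yaw now -22.37 q6 30.4 tilt 0.06 pos [461.1 184.2  27.3]  -> tx -0.4 ty 0.6 tz 2.8 mm turn 0.03 | t=7.50
```

{"name": "move_arm", "arguments": {"increments": [{"tx": 0, "ty": 0, "tz": 0.0006, "turn": 0}, {"tx": 0, "ty": 0, "tz": 0.0012, "turn": 0}, {"tx": 0, "ty": 0, "tz": 0.0018, "turn": 0}, {"tx": 0, "ty": 0, "tz": 0.0024, "turn": 0}, {"tx": 0, "ty": 0, "tz": 0.0024, "turn": 0}, {"tx": 0, "ty": 0, "tz": 0.0024, "turn": 0}]}}

```text
time_s: 8.0
eef_pos: [0.4608, 0.1842, 0.0246]
eef_rot: [-0.0, 0.981, -0.194, 0.0]
wrist_force: [0.5, -0.8, -0.7]
opening: 0.406
```

```bash
python3 go.py 460.5 183.8 24.5 -22.4; python3 -c "
from h import *
print(get_obs()['wrist_force'])"
```

```text
yaw now -22.37 q6 30.4 tilt 0.02 pos [460.8 184.2  24.6]  -> tx -0.1 ty 0.5 tz 0.1 mm turn 0.03 | t=8.00
[ 0.4699318  -0.84105518 -0.69534693]
```

Barely any contact yet. I'll creep a bit more until a force shows.

{"name": "move_arm", "arguments": {"increments": [{"tx": 0, "ty": 0, "tz": 0.0003, "turn": 0}, {"tx": 0, "ty": 0, "tz": 0.0005, "turn": 0}, {"tx": 0, "ty": 0, "tz": 0.0005, "turn": 0}]}}

```text
time_s: 8.25
eef_pos: [0.4608, 0.1842, 0.0245]
eef_rot: [0.0, 0.981, -0.194, 0.0]
wrist_force: [-3.1, -0.9, 7.0]
opening: 0.41
```

Contact at +7 N, so it is seated. I'll release it.

{"name": "move_arm", "arguments": {"increments": [{"tx": 0, "ty": 0, "tz": 0, "turn": 0}, {"tx": 0, "ty": 0, "tz": 0, "turn": 0}, {"tx": 0, "ty": 0, "tz": 0, "turn": 0}, {"tx": 0, "ty": 0, "tz": 0, "turn": 0}, {"tx": 0, "ty": 0, "tz": 0, "turn": 0}, {"tx": 0, "ty": 0, "tz": 0, "turn": 0}], "gripper": 0.65}}

```text
time_s: 8.75
eef_pos: [0.4606, 0.1841, 0.0238]
eef_rot: [0.0, 0.981, -0.194, -0.0]
wrist_force: [-0.1, -0.1, 0.2]
opening: 0.652
```

{"name": "move_arm", "arguments": {"increments": [{"tx": 0, "ty": 0, "tz": -0.004, "turn": 0}, {"tx": 0, "ty": 0, "tz": -0.013, "turn": 0}, {"tx": 0, "ty": 0, "tz": -0.03, "turn": 0}, {"tx": 0, "ty": 0, "tz": -0.05, "turn": 0}, {"tx": 0, "ty": 0, "tz": -0.07, "turn": 0}, {"tx": 0, "ty": 0, "tz": -0.09, "turn": 0}, {"tx": 0, "ty": 0, "tz": -0.1, "turn": 0}, {"tx": 0, "ty": 0, "tz": -0.105, "turn": 0}]}}

```text
time_s: 9.42
eef_pos: [0.4619, 0.1844, 0.1313]
eef_rot: [-0.001, 0.981, -0.194, 0.002]
wrist_force: [-0.1, -0.4, 0.1]
opening: 0.649
```

```bash
python3 go.py 466.3 -322.2 120 42.0
```

```text
yaw now -22.37 q6 30.4 tilt 0.23 pos [461.9 184.4 131.3]  -> tx 196.8 ty 466.8 tz 11.0 mm turn -64.37 | t=9.42
```

{"name": "move_arm", "arguments": {"increments": [{"tx": 0.004, "ty": 0.009, "tz": 0, "turn": -1}, {"tx": 0.012, "ty": 0.028, "tz": 0, "turn": -4}, {"tx": 0.023, "ty": 0.055, "tz": 0, "turn": -8}, {"tx": 0.036, "ty": 0.085, "tz": 0, "turn": -12}, {"tx": 0.049, "ty": 0.116, "tz": 0, "turn": -16}, {"tx": 0.062, "ty": 0.147, "tz": 0, "turn": -20}, {"tx": 0.075, "ty": 0.178, "tz": 0, "turn": -24}, {"tx": 0.088, "ty": 0.209, "tz": 0, "turn": -28}, {"tx": 0.101, "ty": 0.24, "tz": 0, "turn": -32}, {"tx": 0.114, "ty": 0.27, "tz": 0, "turn": -36}, {"tx": 0.127, "ty": 0.301, "tz": 0, "turn": -40}, {"tx": 0.14, "ty": 0.332, "tz": 0, "turn": -45}, {"tx": 0.153, "ty": 0.363, "tz": 0, "turn": -50}, {"tx": 0.166, "ty": 0.393, "tz": 0, "turn": -54}, {"tx": 0.178, "ty": 0.422, "tz": 0.003, "turn": -58}, {"tx": 0.187, "ty": 0.444, "tz": 0.006, "turn": -61}, {"tx": 0.193, "ty": 0.458, "tz": 0.009, "turn": -63}, {"tx": 0.196, "ty": 0.465, "tz": 0.011, "turn": -64.4}, {"tx": 0.1968, "ty": 0.4668, "tz": 0.011, "turn": -64.4}, {"tx": 0.1968, "ty": 0.4668, "tz": 0.011, "turn": -64.4}], "gripper": 1.0}}

```text
time_s: 11.08
eef_pos: [0.4643, -0.3224, 0.117]
eef_rot: [-0.001, 0.934, 0.358, -0.0]
wrist_force: [0.8, -0.1, 0.1]
opening: 1.0
```

```bash
python3 go.py 466.3 -322.2 25.5 42.0;  cat > chk.py <<'E'
from h import *
import sys
z=sys.argv[1]
p,d=viewer.camera("top"); np.savez("pics/top_%s.npz"%z,p=p,d=d); cv2.imwrite("pics/top_%s.png"%z,p[:,:,::-1])
P=depthpts("top",d); C=np.array([.5266,.2182]); a=np.radians(-22.4); X=np.array([np.cos(a),np.sin(a)]);Y=np.array([-np.sin(a),np.cos(a)])
L=np.stack([(P[...,:2]-C)@X,(P[...,:2]-C)@Y],-1)*1000
m=((abs(L[...,0])<83)&(abs(L[...,1])<116)&(P[...,2]>.03)&(P[...,2]<.07)).astype(np.uint8)
n,lab,st,ce=cv2.connectedComponentsWithStats(m)
for i in range(1,n):
    if st[i,4]<60: continue
    Q=L[lab==i]; r=cv2.minAreaRect(Q.astype(np.float32)); c,rad=cv2.minEnclosingCircle(Q.astype(np.float32)); zz=P[lab==i][:,2]
    print("in carton: px",ce[i].round(),"local rect",np.round(r[0],1),np.round(r[1],1),round(r[2],1),"circ",np.round(c,1),round(rad,1),"z med/max",np.median(zz).round(4),zz.max().round(4))
E
python3 chk.py a
```

```text
yaw now 41.92 q6 -88.7 tilt 0.10 pos [ 464.3 -322.4  117. ]  -> tx 1.6 ty 1.3 tz 91.5 mm turn -0.08 | t=11.08
in carton: px [186. 239.] local rect [-46.4 -57.4] [87.2 35.9] 89.5 circ [-46.3 -57. ] 45.8 z med/max 0.0489 0.0545
```

View pics/top_a.png

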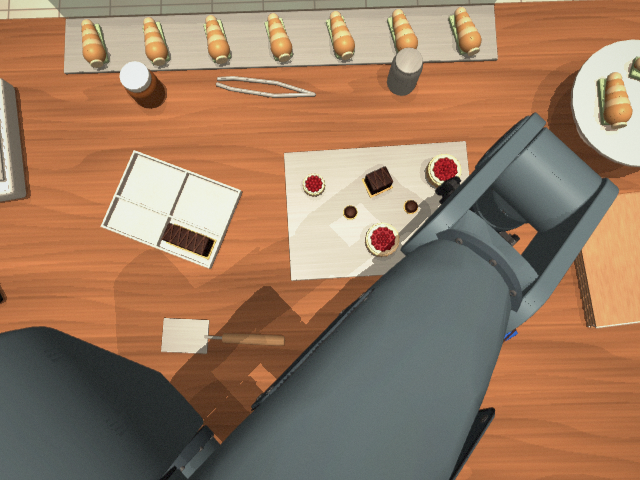

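Bar 1 lies in the lower-right narrow cell at (186,239), local (−46,−57), level. Now I go down on bar 2.

{"name": "move_arm", "arguments": {"increments": [{"tx": 0.0016, "ty": 0.0013, "tz": 0.008, "turn": 0}, {"tx": 0.0016, "ty": 0.0013, "tz": 0.025, "turn": 0}, {"tx": 0.0016, "ty": 0.0013, "tz": 0.045, "turn": 0}, {"tx": 0.0016, "ty": 0.0013, "tz": 0.062, "turn": 0}, {"tx": 0.0016, "ty": 0.0013, "tz": 0.076, "turn": 0}, {"tx": 0.0016, "ty": 0.0013, "tz": 0.086, "turn": 0}, {"tx": 0.0016, "ty": 0.0013, "tz": 0.09, "turn": 0}, {"tx": 0.0016, "ty": 0.0013, "tz": 0.09, "turn": 0}, {"tx": 0.0016, "ty": 0.0013, "tz": 0.09, "turn": 0}, {"tx": 0.0016, "ty": 0.0013, "tz": 0.09, "turn": 0}]}}

```text
time_s: 11.97
eef_pos: [0.4676, -0.3228, 0.0289]
eef_rot: [0.001, 0.933, 0.359, 0.0]
wrist_force: [-0.7, 0.1, 0.1]
opening: 1.001
```

```bash
python3 go.py 466.3 -322.2 25.5 42.0
```

```text
yaw now 42.03 q6 -88.6 tilt 0.10 pos [ 467.6 -322.8   28.9]  -> tx -0.6 ty -1.3 tz 3.4 mm turn 0.03 | t=11.97
```

{"name": "move_arm", "arguments": {"increments": [{"tx": -0.0006, "ty": -0.0013, "tz": 0.002, "turn": 0}, {"tx": -0.0006, "ty": -0.0013, "tz": 0.003, "turn": 0}, {"tx": -0.0006, "ty": -0.0013, "tz": 0.003, "turn": 0}, {"tx": -0.0006, "ty": -0.0013, "tz": 0.003, "turn": 0}]}}

```text
time_s: 12.3
eef_pos: [0.4657, -0.3219, 0.0251]
eef_rot: [0.0, 0.934, 0.358, 0.0]
wrist_force: [0.2, -0.8, -0.3]
opening: 1.002
```

{"name": "move_arm", "arguments": {"increments": [{"tx": 0, "ty": 0, "tz": 0, "turn": 0}, {"tx": 0, "ty": 0, "tz": 0, "turn": 0}, {"tx": 0, "ty": 0, "tz": 0, "turn": 0}, {"tx": 0, "ty": 0, "tz": 0, "turn": 0}, {"tx": 0, "ty": 0, "tz": 0, "turn": 0}, {"tx": 0, "ty": 0, "tz": 0, "turn": 0}, {"tx": 0, "ty": 0, "tz": 0, "turn": 0}, {"tx": 0, "ty": 0, "tz": 0, "turn": 0}, {"tx": 0, "ty": 0, "tz": 0, "turn": 0}, {"tx": 0, "ty": 0, "tz": 0, "turn": 0}], "gripper": 0.0}}

```text
time_s: 13.13
eef_pos: [0.4659, -0.322, 0.0252]
eef_rot: [0.0, 0.934, 0.359, 0.0]
wrist_force: [0.0, -0.5, 2.8]
opening: 0.407
```

```bash
python3 go.py 466.3 -322.2 120 42.0
```

```text
yaw now 42.03 q6 -88.7 tilt 0.04 pos [ 465.9 -322.    25.2]  -> tx 0.2 ty 0.5 tz -94.8 mm turn 0.03 | t=13.13
```

{"name": "move_arm", "arguments": {"increments": [{"tx": 0, "ty": 0, "tz": -0.003, "turn": 0}, {"tx": 0, "ty": 0, "tz": -0.01, "turn": 0}, {"tx": 0, "ty": 0, "tz": -0.022, "turn": 0}, {"tx": 0, "ty": 0, "tz": -0.036, "turn": 0}, {"tx": 0, "ty": 0, "tz": -0.05, "turn": 0}, {"tx": 0, "ty": 0, "tz": -0.064, "turn": 0}, {"tx": 0, "ty": 0, "tz": -0.077, "turn": 0}, {"tx": 0, "ty": 0, "tz": -0.09, "turn": 0}, {"tx": 0, "ty": 0, "tz": -0.1, "turn": 0}, {"tx": 0, "ty": 0, "tz": -0.105, "turn": 0}, {"tx": 0, "ty": 0, "tz": -0.105, "turn": 0}]}}

```text
time_s: 14.05
eef_pos: [0.4663, -0.3224, 0.1316]
eef_rot: [0.001, 0.934, 0.359, 0.001]
wrist_force: [-0.1, -0.3, -1.1]
opening: 0.406
```

```bash
python3 go.py 503.4 289.3 130 -22.4
```

```text
yaw now 42.03 q6 -88.7 tilt 0.15 pos [ 466.3 -322.4  131.6]  -> tx 437.1 ty -429.5 tz 0.5 mm turn 64.43 | t=14.05
```

{"name": "move_arm", "arguments": {"increments": [{"tx": 0.003, "ty": -0.003, "tz": 0, "turn": 0.5}, {"tx": 0.009, "ty": -0.009, "tz": 0, "turn": 1.5}, {"tx": 0.018, "ty": -0.0177, "tz": 0, "turn": 3}, {"tx": 0.03, "ty": -0.0295, "tz": 0, "turn": 5}, {"tx": 0.045, "ty": -0.0443, "tz": 0, "turn": 7}, {"tx": 0.06, "ty": -0.059, "tz": 0, "turn": 9}, {"tx": 0.076, "ty": -0.0747, "tz": 0, "turn": 11}, {"tx": 0.092, "ty": -0.0904, "tz": 0, "turn": 13}, {"tx": 0.108, "ty": -0.106, "tz": 0, "turn": 16}, {"tx": 0.124, "ty": -0.122, "tz": 0, "turn": 19}, {"tx": 0.14, "ty": -0.1376, "tz": 0, "turn": 22}, {"tx": 0.155, "ty": -0.1523, "tz": 0, "turn": 24}, {"tx": 0.17, "ty": -0.167, "tz": 0, "turn": 26}, {"tx": 0.184, "ty": -0.181, "tz": 0, "turn": 28}, {"tx": 0.196, "ty": -0.193, "tz": 0, "turn": 30}, {"tx": 0.206, "ty": -0.202, "tz": 0, "turn": 31.5}, {"tx": 0.213, "ty": -0.209, "tz": 0, "turn": 32.5}, {"tx": 0.217, "ty": -0.213, "tz": 0, "turn": 33}, {"tx": 0.218, "ty": -0.214, "tz": 0, "turn": 33}, {"tx": 0.218, "ty": -0.214, "tz": 0, "turn": 33}]}}

```text
time_s: 15.72
eef_pos: [0.4839, -0.0165, 0.1294]
eef_rot: [-0.0, 0.997, 0.079, -0.001]
wrist_force: [-0.9, 0.2, -1.9]
opening: 0.407
```

```bash
python3 go.py 503.4 289.3 130 -22.4
```

```text
yaw now 9.08 q6 -25.1 tilt 0.06 pos [483.9 -16.5 129.4]  -> tx 67.5 ty -298.9 tz -0.6 mm turn 31.48 | t=15.72
```

{"name": "move_arm", "arguments": {"increments": [{"tx": 0.001, "ty": -0.004, "tz": 0, "turn": 0.5}, {"tx": 0.003, "ty": -0.013, "tz": 0, "turn": 1.5}, {"tx": 0.006, "ty": -0.0266, "tz": 0, "turn": 3}, {"tx": 0.01, "ty": -0.044, "tz": 0, "turn": 5}, {"tx": 0.0145, "ty": -0.064, "tz": 0, "turn": 7}, {"tx": 0.0193, "ty": -0.0855, "tz": 0, "turn": 9}, {"tx": 0.0242, "ty": -0.107, "tz": 0, "turn": 11}, {"tx": 0.029, "ty": -0.1284, "tz": 0, "turn": 13}, {"tx": 0.034, "ty": -0.15, "tz": 0, "turn": 16}, {"tx": 0.0388, "ty": -0.172, "tz": 0, "turn": 18}, {"tx": 0.0436, "ty": -0.193, "tz": 0, "turn": 20}, {"tx": 0.0485, "ty": -0.215, "tz": 0, "turn": 22}, {"tx": 0.053, "ty": -0.235, "tz": 0, "turn": 25}, {"tx": 0.0575, "ty": -0.255, "tz": 0, "turn": 27}, {"tx": 0.0616, "ty": -0.273, "tz": 0, "turn": 29}, {"tx": 0.0645, "ty": -0.286, "tz": 0, "turn": 30.5}, {"tx": 0.0665, "ty": -0.2945, "tz": 0, "turn": 31.5}, {"tx": 0.0674, "ty": -0.298, "tz": 0, "turn": 31.5}, {"tx": 0.0675, "ty": -0.2989, "tz": 0, "turn": 31.5}, {"tx": 0.0675, "ty": -0.2989, "tz": 0, "turn": 31.5}]}}

```text
time_s: 17.38
eef_pos: [0.5041, 0.2885, 0.1297]
eef_rot: [0.0, 0.981, -0.195, -0.0]
wrist_force: [-0.3, 0.0, -0.8]
opening: 0.412
```

```bash
python3 go.py 503.4 289.3 24.5 -22.4
```

```text
yaw now -22.47 q6 40.6 tilt 0.03 pos [504.1 288.5 129.7]  -> tx -1.0 ty -0.5 tz 105.2 mm turn -0.07 | t=17.38
```

{"name": "move_arm", "arguments": {"increments": [{"tx": -0.001, "ty": -0.0005, "tz": 0.005, "turn": 0}, {"tx": -0.001, "ty": -0.0005, "tz": 0.015, "turn": 0}, {"tx": -0.001, "ty": -0.0005, "tz": 0.03, "turn": 0}, {"tx": -0.001, "ty": -0.0005, "tz": 0.045, "turn": 0}, {"tx": -0.001, "ty": -0.0005, "tz": 0.06, "turn": 0}, {"tx": -0.001, "ty": -0.0005, "tz": 0.073, "turn": 0}, {"tx": -0.001, "ty": -0.0005, "tz": 0.084, "turn": 0}, {"tx": -0.001, "ty": -0.0005, "tz": 0.093, "turn": 0}, {"tx": -0.001, "ty": -0.0005, "tz": 0.099, "turn": 0}, {"tx": -0.001, "ty": -0.0005, "tz": 0.101, "turn": 0}, {"tx": -0.001, "ty": -0.0005, "tz": 0.102, "turn": 0}, {"tx": -0.001, "ty": -0.0005, "tz": 0.102, "turn": 0}, {"tx": -0.001, "ty": -0.0005, "tz": 0.102, "turn": 0}]}}

```text
time_s: 18.47
eef_pos: [0.504, 0.29, 0.0286]
eef_rot: [-0.0, 0.981, -0.195, 0.001]
wrist_force: [0.6, 0.1, -1.7]
opening: 0.404
```

```bash
python3 go.py 503.4 289.3 24.2 -22.4
```

```text
yaw now -22.47 q6 40.7 tilt 0.07 pos [504.  290.   28.6]  -> tx -0.3 ty 0.9 tz 4.4 mm turn -0.07 | t=18.47
```

{"name": "move_arm", "arguments": {"increments": [{"tx": 0, "ty": 0.0005, "tz": 0.001, "turn": 0}, {"tx": 0, "ty": 0.0005, "tz": 0.0017, "turn": 0}, {"tx": 0, "ty": 0.0005, "tz": 0.0024, "turn": 0}, {"tx": 0, "ty": 0.0005, "tz": 0.003, "turn": 0}, {"tx": 0, "ty": 0.0005, "tz": 0.0034, "turn": 0}, {"tx": 0, "ty": 0.0005, "tz": 0.0038, "turn": 0}, {"tx": 0, "ty": 0.0005, "tz": 0.0038, "turn": 0}]}}

```text
time_s: 19.05
eef_pos: [0.5032, 0.2893, 0.0242]
eef_rot: [-0.0, 0.981, -0.195, 0.0]
wrist_force: [-1.0, -0.8, -0.3]
opening: 0.405
```

{"name": "move_arm", "arguments": {"increments": [{"tx": 0, "ty": 0, "tz": 0.0003, "turn": 0}, {"tx": 0, "ty": 0, "tz": 0.0005, "turn": 0}, {"tx": 0, "ty": 0, "tz": 0.0005, "turn": 0}]}}

```text
time_s: 19.3
eef_pos: [0.5032, 0.2893, 0.0242]
eef_rot: [0.0, 0.981, -0.195, -0.0]
wrist_force: [-3.2, -1.4, 7.0]
opening: 0.406
```

The second bar is seated at +7 N. I'll release it and rise.

{"name": "move_arm", "arguments": {"increments": [{"tx": 0, "ty": 0, "tz": 0, "turn": 0}, {"tx": 0, "ty": 0, "tz": 0, "turn": 0}, {"tx": 0, "ty": 0, "tz": 0, "turn": 0}, {"tx": 0, "ty": 0, "tz": 0, "turn": 0}, {"tx": 0, "ty": 0, "tz": 0, "turn": 0}, {"tx": 0, "ty": 0, "tz": 0, "turn": 0}], "gripper": 0.65}}

```text
time_s: 19.8
eef_pos: [0.5032, 0.2893, 0.0235]
eef_rot: [0.0, 0.981, -0.195, -0.0]
wrist_force: [-0.1, -0.1, -0.9]
opening: 0.647
```

{"name": "move_arm", "arguments": {"increments": [{"tx": 0, "ty": 0, "tz": -0.004, "turn": 0}, {"tx": 0, "ty": 0, "tz": -0.013, "turn": 0}, {"tx": 0, "ty": 0, "tz": -0.03, "turn": 0}, {"tx": 0, "ty": 0, "tz": -0.05, "turn": 0}, {"tx": 0, "ty": 0, "tz": -0.07, "turn": 0}, {"tx": 0, "ty": 0, "tz": -0.09, "turn": 0}, {"tx": 0, "ty": 0, "tz": -0.1, "turn": 0}, {"tx": 0, "ty": 0, "tz": -0.105, "turn": 0}]}}

```text
time_s: 20.47
eef_pos: [0.5045, 0.2898, 0.1313]
eef_rot: [-0.001, 0.981, -0.195, 0.002]
wrist_force: [0.6, 0.2, -0.8]
opening: 0.649
```

```bash
python3 go.py 451.1 -192.8 125 67.6;python3 go.py 451.1 -192.8 125 -112.4
```

```text
yaw now -22.47 q6 40.7 tilt 0.24 pos [504.5 289.8 131.3]  -> tx 135.1 ty 466.4 tz 5.5 mm turn -90.07 | t=20.47
yaw now -22.47 q6 40.7 tilt 0.24 pos [504.5 289.8 131.3]  -> tx 135.1 ty 466.4 tz 5.5 mm turn 89.93 | t=20.47
```

{"name": "move_arm", "arguments": {"increments": [{"tx": 0.002, "ty": 0.008, "tz": 0, "turn": -1}, {"tx": 0.007, "ty": 0.025, "tz": 0, "turn": -4}, {"tx": 0.015, "ty": 0.052, "tz": 0, "turn": -9}, {"tx": 0.024, "ty": 0.082, "tz": 0, "turn": -15}, {"tx": 0.033, "ty": 0.113, "tz": 0, "turn": -21}, {"tx": 0.042, "ty": 0.144, "tz": 0, "turn": -27}, {"tx": 0.051, "ty": 0.175, "tz": 0, "turn": -33}, {"tx": 0.06, "ty": 0.206, "tz": 0, "turn": -39}, {"tx": 0.069, "ty": 0.237, "tz": 0, "turn": -45}, {"tx": 0.078, "ty": 0.268, "tz": 0, "turn": -51}, {"tx": 0.087, "ty": 0.299, "tz": 0, "turn": -57}, {"tx": 0.096, "ty": 0.33, "tz": 0, "turn": -63}, {"tx": 0.105, "ty": 0.361, "tz": 0, "turn": -69}, {"tx": 0.114, "ty": 0.392, "tz": 0.003, "turn": -75}, {"tx": 0.122, "ty": 0.42, "tz": 0.004, "turn": -81}, {"tx": 0.128, "ty": 0.442, "tz": 0.005, "turn": -86}, {"tx": 0.132, "ty": 0.457, "tz": 0.005, "turn": -89}, {"tx": 0.1345, "ty": 0.4645, "tz": 0.005, "turn": -90}, {"tx": 0.1351, "ty": 0.4664, "tz": 0.005, "turn": -90}, {"tx": 0.1351, "ty": 0.4664, "tz": 0.005, "turn": -90}], "gripper": 1.0}}

```text
time_s: 22.13
eef_pos: [0.4492, -0.1935, 0.123]
eef_rot: [-0.001, 0.832, 0.555, -0.0]
wrist_force: [-0.1, 0.8, -0.4]
opening: 0.998
```

```bash
python3 go.py 451.1 -192.8 17 67.6; python3 chk.py b
```

```text
yaw now 67.41 q6 -104.7 tilt 0.07 pos [ 449.2 -193.5  123. ]  -> tx 1.3 ty 1.6 tz 106.0 mm turn -0.19 | t=22.13
in carton: px [132. 219.] local rect [-47.1  56. ] [87. 36.] 89.9 circ [-46.   55.7] 45.5 z med/max 0.0491 0.055
in carton: px [186. 239.] local rect [-46.4 -57.4] [86.8 35.9] 89.8 circ [-46.2 -57.8] 45.4 z med/max 0.049 0.0549
```

View pics/top_b.png

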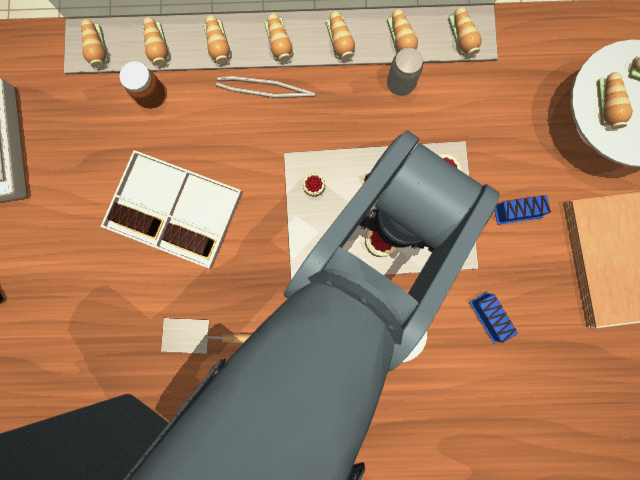

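Both bars lie in the narrow cells at (132,219) and (186,239). I'll go partway down over the tart, correct, then finish.

{"name": "move_arm", "arguments": {"increments": [{"tx": 0.001, "ty": 0.0013, "tz": 0.008, "turn": 0}, {"tx": 0.001, "ty": 0.0013, "tz": 0.022, "turn": 0}, {"tx": 0.001, "ty": 0.0013, "tz": 0.038, "turn": 0}, {"tx": 0.001, "ty": 0.0013, "tz": 0.05, "turn": 0}, {"tx": 0.001, "ty": 0.0013, "tz": 0.056, "turn": 0}, {"tx": 0.001, "ty": 0.0013, "tz": 0.058, "turn": 0}, {"tx": 0.001, "ty": 0.0013, "tz": 0.058, "turn": 0}, {"tx": 0.001, "ty": 0.0013, "tz": 0.058, "turn": 0}]}}

```text
time_s: 22.85
eef_pos: [0.4517, -0.1928, 0.066]
eef_rot: [0.0, 0.831, 0.556, 0.0]
wrist_force: [0.6, -0.9, -0.2]
opening: 0.998
```

```bash
python3 go.py 451.1 -192.8 17 67.6
```

```text
yaw now 67.55 q6 -104.5 tilt 0.04 pos [ 451.7 -192.8   66. ]  -> tx -0.2 ty -0.6 tz 49.0 mm turn -0.05 | t=22.85
```

{"name": "move_arm", "arguments": {"increments": [{"tx": 0, "ty": -0.0006, "tz": 0.004, "turn": 0}, {"tx": 0, "ty": -0.0006, "tz": 0.012, "turn": 0}, {"tx": 0, "ty": -0.0006, "tz": 0.022, "turn": 0}, {"tx": 0, "ty": -0.0006, "tz": 0.031, "turn": 0}, {"tx": 0, "ty": -0.0006, "tz": 0.039, "turn": 0}, {"tx": 0, "ty": -0.0006, "tz": 0.045, "turn": 0}, {"tx": 0, "ty": -0.0006, "tz": 0.048, "turn": 0}, {"tx": 0, "ty": -0.0006, "tz": 0.0485, "turn": 0}, {"tx": 0, "ty": -0.0006, "tz": 0.0485, "turn": 0}, {"tx": 0, "ty": -0.0006, "tz": 0.0485, "turn": 0}]}}

```text
time_s: 23.68
eef_pos: [0.451, -0.1928, 0.0173]
eef_rot: [0.0, 0.831, 0.556, 0.0]
wrist_force: [0.2, -0.6, -0.4]
opening: 0.999
```

```bash
python3 go.py 451.1 -192.8 17 67.6
```

```text
yaw now 67.52 q6 -104.6 tilt 0.03 pos [ 451.  -192.8   17.3]  -> tx 0.1 ty 0.1 tz 0.3 mm turn -0.08 | t=23.68
```

{"name": "move_arm", "arguments": {"increments": [{"tx": 0, "ty": 0, "tz": 0, "turn": 0}, {"tx": 0, "ty": 0, "tz": 0, "turn": 0}, {"tx": 0, "ty": 0, "tz": 0, "turn": 0}, {"tx": 0, "ty": 0, "tz": 0, "turn": 0}, {"tx": 0, "ty": 0, "tz": 0, "turn": 0}, {"tx": 0, "ty": 0, "tz": 0, "turn": 0}, {"tx": 0, "ty": 0, "tz": 0, "turn": 0}, {"tx": 0, "ty": 0, "tz": 0, "turn": 0}], "gripper": 0.0}}

```text
time_s: 24.35
eef_pos: [0.4512, -0.1929, 0.0183]
eef_rot: [0.0, 0.831, 0.556, 0.0]
wrist_force: [-2.2, 1.7, 9.5]
opening: 0.722
```

```bash
python3 go.py 451.1 -192.8 130 67.6; python3 - <<'E'
from h import *
p,d=viewer.camera("scene"); cv2.imwrite("pics/s3.png",cv2.resize(p[130:330,180:400,::-1],None,fx=3,fy=3,interpolation=cv2.INTER_CUBIC))
E
```

```text
yaw now 67.53 q6 -104.6 tilt 0.05 pos [ 451.2 -192.9   18.3]  -> tx 0.1 ty -0.0 tz -111.7 mm turn -0.07 | t=24.35
```

View pics/s3.png

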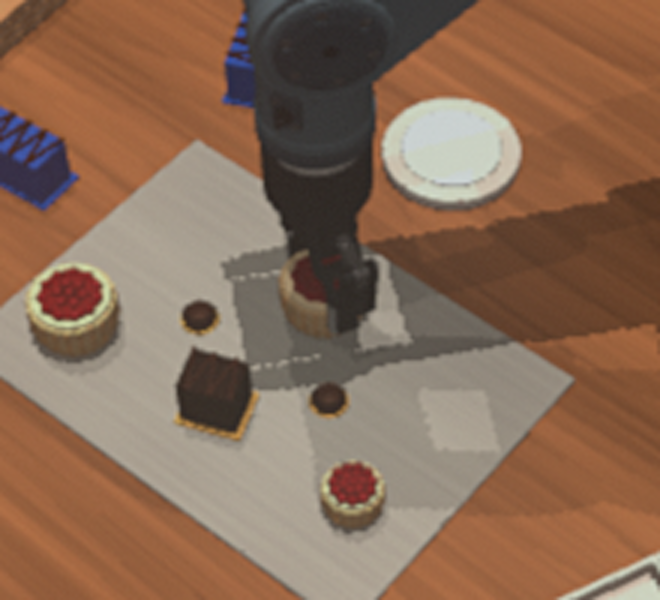

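The tart is gripped at crop (320,290), opening 0.72. Lifting.

{"name": "move_arm", "arguments": {"increments": [{"tx": 0, "ty": 0, "tz": -0.002, "turn": 0}, {"tx": 0, "ty": 0, "tz": -0.006, "turn": 0}, {"tx": 0, "ty": 0, "tz": -0.015, "turn": 0}, {"tx": 0, "ty": 0, "tz": -0.028, "turn": 0}, {"tx": 0, "ty": 0, "tz": -0.042, "turn": 0}, {"tx": 0, "ty": 0, "tz": -0.057, "turn": 0}, {"tx": 0, "ty": 0, "tz": -0.072, "turn": 0}, {"tx": 0, "ty": 0, "tz": -0.086, "turn": 0}, {"tx": 0, "ty": 0, "tz": -0.098, "turn": 0}, {"tx": 0, "ty": 0, "tz": -0.107, "turn": 0}, {"tx": 0, "ty": 0, "tz": -0.112, "turn": 0}, {"tx": 0, "ty": 0, "tz": -0.112, "turn": 0}]}}

```text
time_s: 25.4
eef_pos: [0.4514, -0.1931, 0.1304]
eef_rot: [0.001, 0.831, 0.556, 0.0]
wrist_force: [0.2, -0.4, -1.3]
opening: 0.723
```

```bash
python3 go.py 535.4 152.9 130 67.6
```

```text
yaw now 67.53 q6 -104.6 tilt 0.13 pos [ 451.4 -193.1  130.4]  -> tx 351.8 ty -54.6 tz 0.1 mm turn -0.07 | t=25.40
```

{"name": "move_arm", "arguments": {"increments": [{"tx": 0.005, "ty": -0.0008, "tz": 0, "turn": 0}, {"tx": 0.015, "ty": -0.0023, "tz": 0, "turn": 0}, {"tx": 0.03, "ty": -0.0047, "tz": 0, "turn": 0}, {"tx": 0.05, "ty": -0.0078, "tz": 0, "turn": 0}, {"tx": 0.073, "ty": -0.0113, "tz": 0, "turn": 0}, {"tx": 0.097, "ty": -0.015, "tz": 0, "turn": 0}, {"tx": 0.122, "ty": -0.019, "tz": 0, "turn": 0}, {"tx": 0.147, "ty": -0.0228, "tz": 0, "turn": 0}, {"tx": 0.172, "ty": -0.0267, "tz": 0, "turn": 0}, {"tx": 0.197, "ty": -0.0306, "tz": 0, "turn": 0}, {"tx": 0.222, "ty": -0.0344, "tz": 0, "turn": 0}, {"tx": 0.247, "ty": -0.0383, "tz": 0, "turn": 0}, {"tx": 0.271, "ty": -0.042, "tz": 0, "turn": 0}, {"tx": 0.294, "ty": -0.0456, "tz": 0, "turn": 0}, {"tx": 0.315, "ty": -0.0489, "tz": 0, "turn": 0}, {"tx": 0.332, "ty": -0.0515, "tz": 0, "turn": 0}, {"tx": 0.344, "ty": -0.0534, "tz": 0, "turn": 0}, {"tx": 0.35, "ty": -0.0543, "tz": 0, "turn": 0}, {"tx": 0.3518, "ty": -0.0546, "tz": 0, "turn": 0}, {"tx": 0.3518, "ty": -0.0546, "tz": 0, "turn": 0}]}}

```text
time_s: 27.07
eef_pos: [0.5344, 0.1534, 0.1287]
eef_rot: [-0.0, 0.831, 0.556, -0.0]
wrist_force: [-0.8, -1.1, -1.2]
opening: 0.73
```

```bash
python3 go.py 535.4 152.9 17.3 67.6; python3 - <<'E'
from h import *
p,d=viewer.camera("scene"); cv2.imwrite("pics/s4.png",cv2.resize(p[240:450,330:510,::-1],None,fx=2.8,fy=2.8,interpolation=cv2.INTER_CUBIC))
E
```

```text
yaw now 67.55 q6 -63.8 tilt 0.05 pos [534.4 153.4 128.7]  -> tx -0.0 ty 1.2 tz 111.4 mm turn -0.05 | t=27.07
```

View pics/s4.png

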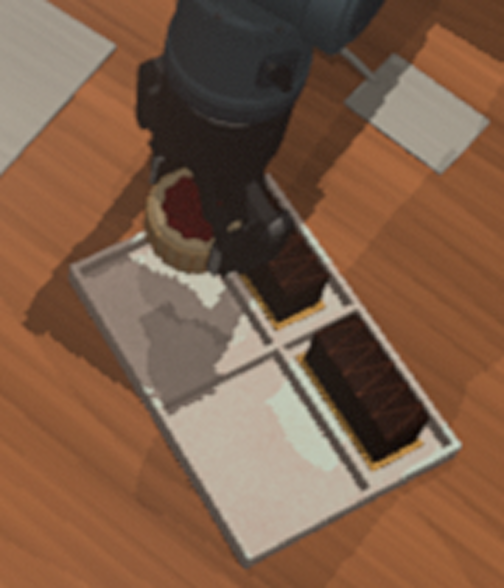

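The tart is held level at crop (190,215), above its wide cell. Lowering.

{"name": "move_arm", "arguments": {"increments": [{"tx": 0, "ty": 0.0012, "tz": 0.005, "turn": 0}, {"tx": 0, "ty": 0.0012, "tz": 0.015, "turn": 0}, {"tx": 0, "ty": 0.0012, "tz": 0.03, "turn": 0}, {"tx": 0, "ty": 0.0012, "tz": 0.045, "turn": 0}, {"tx": 0, "ty": 0.0012, "tz": 0.06, "turn": 0}, {"tx": 0, "ty": 0.0012, "tz": 0.074, "turn": 0}, {"tx": 0, "ty": 0.0012, "tz": 0.086, "turn": 0}, {"tx": 0, "ty": 0.0012, "tz": 0.096, "turn": 0}, {"tx": 0, "ty": 0.0012, "tz": 0.103, "turn": 0}, {"tx": 0, "ty": 0.0012, "tz": 0.106, "turn": 0}, {"tx": 0, "ty": 0.0012, "tz": 0.107, "turn": 0}, {"tx": 0, "ty": 0.0012, "tz": 0.107, "turn": 0}, {"tx": 0, "ty": 0.0012, "tz": 0.107, "turn": 0}]}}

```text
time_s: 28.2
eef_pos: [0.5365, 0.1529, 0.0228]
eef_rot: [0.0, 0.831, 0.556, 0.001]
wrist_force: [0.3, -0.6, -0.9]
opening: 0.727
```

```bash
python3 go.py 535.4 152.9 17.3 67.6
```

```text
yaw now 67.53 q6 -63.8 tilt 0.07 pos [536.5 152.9  22.8]  -> tx -0.4 ty -1.0 tz 5.5 mm turn -0.07 | t=28.20
```

{"name": "move_arm", "arguments": {"increments": [{"tx": 0, "ty": -0.0005, "tz": 0.001, "turn": 0}, {"tx": 0, "ty": -0.0005, "tz": 0.002, "turn": 0}, {"tx": 0, "ty": -0.0005, "tz": 0.003, "turn": 0}, {"tx": 0, "ty": -0.0005, "tz": 0.0037, "turn": 0}, {"tx": 0, "ty": -0.0005, "tz": 0.0042, "turn": 0}, {"tx": 0, "ty": -0.0005, "tz": 0.0046, "turn": 0}, {"tx": 0, "ty": -0.0005, "tz": 0.0046, "turn": 0}]}}

```text
time_s: 28.78
eef_pos: [0.5354, 0.153, 0.0174]
eef_rot: [-0.0, 0.831, 0.556, -0.0]
wrist_force: [0.3, -0.7, -0.7]
opening: 0.725
```

{"name": "move_arm", "arguments": {"increments": [{"tx": 0, "ty": 0, "tz": 0.0003, "turn": 0}, {"tx": 0, "ty": 0, "tz": 0.0005, "turn": 0}, {"tx": 0, "ty": 0, "tz": 0.0005, "turn": 0}]}}

```text
time_s: 29.03
eef_pos: [0.5354, 0.153, 0.0173]
eef_rot: [-0.0, 0.831, 0.556, -0.0]
wrist_force: [-3.5, -0.2, 4.3]
opening: 0.728
```

{"name": "move_arm", "arguments": {"increments": [{"tx": 0, "ty": 0, "tz": 0, "turn": 0}, {"tx": 0, "ty": 0, "tz": 0, "turn": 0}, {"tx": 0, "ty": 0, "tz": 0, "turn": 0}, {"tx": 0, "ty": 0, "tz": 0, "turn": 0}, {"tx": 0, "ty": 0, "tz": 0, "turn": 0}, {"tx": 0, "ty": 0, "tz": 0, "turn": 0}], "gripper": 0.9}}

```text
time_s: 29.53
eef_pos: [0.5354, 0.153, 0.0169]
eef_rot: [-0.0, 0.831, 0.556, -0.0]
wrist_force: [0.1, -0.2, -0.3]
opening: 0.902
```

{"name": "move_arm", "arguments": {"increments": [{"tx": 0, "ty": 0, "tz": -0.004, "turn": 0}, {"tx": 0, "ty": 0, "tz": -0.012, "turn": 0}, {"tx": 0, "ty": 0, "tz": -0.025, "turn": 0}, {"tx": 0, "ty": 0, "tz": -0.042, "turn": 0}, {"tx": 0, "ty": 0, "tz": -0.062, "turn": 0}, {"tx": 0, "ty": 0, "tz": -0.082, "turn": 0}, {"tx": 0, "ty": 0, "tz": -0.1, "turn": 0}, {"tx": 0, "ty": 0, "tz": -0.11, "turn": 0}, {"tx": 0, "ty": 0, "tz": -0.113, "turn": 0}]}}

```text
time_s: 30.28
eef_pos: [0.5372, 0.1532, 0.1333]
eef_rot: [0.001, 0.831, 0.556, 0.002]
wrist_force: [0.1, 0.9, -0.0]
opening: 0.897
```

```bash
python3 go.py 582 -317.5 120 67.6
```

```text
yaw now 67.53 q6 -63.8 tilt 0.30 pos [537.2 153.2 133.3]  -> tx -417.9 ty 221.3 tz 13.4 mm turn -0.07 | t=30.28
```

{"name": "move_arm", "arguments": {"increments": [{"tx": -0.007, "ty": 0.0037, "tz": 0, "turn": 0}, {"tx": -0.021, "ty": 0.011, "tz": 0, "turn": 0}, {"tx": -0.042, "ty": 0.022, "tz": 0, "turn": 0}, {"tx": -0.068, "ty": 0.036, "tz": 0, "turn": 0}, {"tx": -0.096, "ty": 0.051, "tz": 0, "turn": 0}, {"tx": -0.124, "ty": 0.066, "tz": 0, "turn": 0}, {"tx": -0.152, "ty": 0.081, "tz": 0, "turn": 0}, {"tx": -0.18, "ty": 0.095, "tz": 0, "turn": 0}, {"tx": -0.208, "ty": 0.11, "tz": 0, "turn": 0}, {"tx": -0.236, "ty": 0.125, "tz": 0, "turn": 0}, {"tx": -0.264, "ty": 0.14, "tz": 0, "turn": 0}, {"tx": -0.292, "ty": 0.155, "tz": 0, "turn": 0}, {"tx": -0.32, "ty": 0.169, "tz": 0.003, "turn": 0}, {"tx": -0.347, "ty": 0.184, "tz": 0.006, "turn": 0}, {"tx": -0.372, "ty": 0.197, "tz": 0.009, "turn": 0}, {"tx": -0.393, "ty": 0.208, "tz": 0.011, "turn": 0}, {"tx": -0.407, "ty": 0.2155, "tz": 0.012, "turn": 0}, {"tx": -0.415, "ty": 0.22, "tz": 0.012, "turn": 0}, {"tx": -0.418, "ty": 0.2213, "tz": 0.012, "turn": 0}, {"tx": -0.418, "ty": 0.2213, "tz": 0.012, "turn": 0}], "gripper": 1.0}}

```text
time_s: 31.95
eef_pos: [0.5798, -0.3178, 0.1175]
eef_rot: [-0.0, 0.831, 0.556, -0.0]
wrist_force: [0.1, -0.0, 1.2]
opening: 0.997
```

```bash
python3 go.py 582 -317.5 66 67.6; python3 chk.py c
```

```text
yaw now 67.50 q6 -106.5 tilt 0.06 pos [ 579.8 -317.8  117.5]  -> tx 1.1 ty 2.0 tz 51.5 mm turn -0.10 | t=31.95
in carton: px [202. 201.] local rect [ 33.4 -56.4] [64.  63.7] 53.0 circ [ 33.  -56.4] 33.2 z med/max 0.0449 0.053
in carton: px [132. 219.] local rect [-47.1  56.1] [87.6 35.9] 89.9 circ [-45.6  55.7] 45.7 z med/max 0.0491 0.0543
in carton: px [186. 239.] local rect [-46.4 -57.5] [86.9 35.9] 89.6 circ [-46.3 -57.9] 45.1 z med/max 0.0489 0.0548
```

View pics/top_c.png

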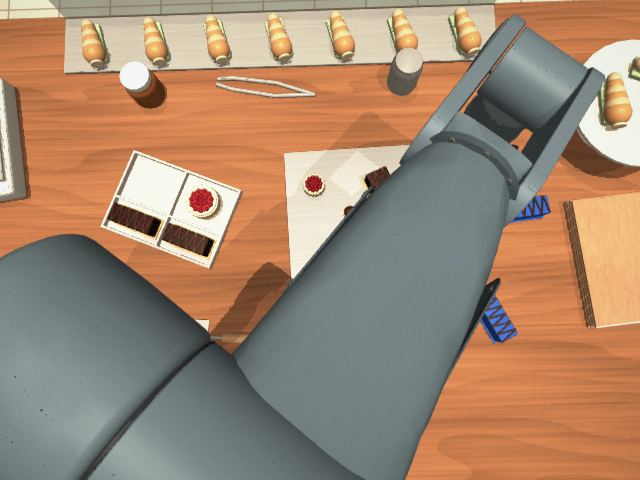

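The first tart sits in the right wide cell at (203,202), local (33,−56). On to the last tart.

{"name": "move_arm", "arguments": {"increments": [{"tx": 0.0008, "ty": 0.0015, "tz": 0.006, "turn": 0}, {"tx": 0.0008, "ty": 0.0015, "tz": 0.018, "turn": 0}, {"tx": 0.0008, "ty": 0.0015, "tz": 0.032, "turn": 0}, {"tx": 0.0008, "ty": 0.0015, "tz": 0.044, "turn": 0}, {"tx": 0.0008, "ty": 0.0015, "tz": 0.05, "turn": 0}, {"tx": 0.0008, "ty": 0.0015, "tz": 0.052, "turn": 0}, {"tx": 0.0008, "ty": 0.0015, "tz": 0.052, "turn": 0}, {"tx": 0.0008, "ty": 0.0015, "tz": 0.052, "turn": 0}]}}

```text
time_s: 32.67
eef_pos: [0.582, -0.3178, 0.0661]
eef_rot: [0.0, 0.831, 0.556, 0.0]
wrist_force: [0.7, -0.3, -0.8]
opening: 1.004
```

```bash
python3 go.py 582 -317.5 17.3 67.6
```

```text
yaw now 67.52 q6 -106.4 tilt 0.01 pos [ 582.  -317.8   66.1]  -> tx 0.3 ty -0.1 tz 48.8 mm turn -0.08 | t=32.67
```

{"name": "move_arm", "arguments": {"increments": [{"tx": 0.0003, "ty": 0, "tz": 0.004, "turn": 0}, {"tx": 0.0003, "ty": 0, "tz": 0.012, "turn": 0}, {"tx": 0.0003, "ty": 0, "tz": 0.022, "turn": 0}, {"tx": 0.0003, "ty": 0, "tz": 0.031, "turn": 0}, {"tx": 0.0003, "ty": 0, "tz": 0.039, "turn": 0}, {"tx": 0.0003, "ty": 0, "tz": 0.045, "turn": 0}, {"tx": 0.0003, "ty": 0, "tz": 0.048, "turn": 0}, {"tx": 0.0003, "ty": 0, "tz": 0.0485, "turn": 0}, {"tx": 0.0003, "ty": 0, "tz": 0.0485, "turn": 0}, {"tx": 0.0003, "ty": 0, "tz": 0.0485, "turn": 0}]}}

```text
time_s: 33.5
eef_pos: [0.5822, -0.3176, 0.0179]
eef_rot: [0.0, 0.831, 0.556, 0.0]
wrist_force: [-0.7, -0.4, 0.1]
opening: 0.999
```

```bash
python3 go.py 582 -317.5 17.3 67.6
```

```text
yaw now 67.52 q6 -106.4 tilt 0.04 pos [ 582.2 -317.6   17.9]  -> tx 0.0 ty -0.3 tz 0.6 mm turn -0.08 | t=33.50
```

{"name": "move_arm", "arguments": {"increments": [{"tx": 0, "ty": 0, "tz": 0, "turn": 0}, {"tx": 0, "ty": 0, "tz": 0, "turn": 0}, {"tx": 0, "ty": 0, "tz": 0, "turn": 0}, {"tx": 0, "ty": 0, "tz": 0, "turn": 0}, {"tx": 0, "ty": 0, "tz": 0, "turn": 0}, {"tx": 0, "ty": 0, "tz": 0, "turn": 0}, {"tx": 0, "ty": 0, "tz": 0, "turn": 0}, {"tx": 0, "ty": 0, "tz": 0, "turn": 0}], "gripper": 0.0}}

```text
time_s: 34.17
eef_pos: [0.5827, -0.318, 0.0187]
eef_rot: [0.001, 0.831, 0.556, 0.0]
wrist_force: [0.8, 0.2, 5.4]
opening: 0.718
```

```bash
python3 go.py 582 -317.5 130 67.6
```

```text
yaw now 67.52 q6 -106.4 tilt 0.12 pos [ 582.7 -318.    18.7]  -> tx 0.1 ty -0.6 tz -111.3 mm turn -0.08 | t=34.17
```

{"name": "move_arm", "arguments": {"increments": [{"tx": 0, "ty": 0, "tz": -0.002, "turn": 0}, {"tx": 0, "ty": 0, "tz": -0.006, "turn": 0}, {"tx": 0, "ty": 0, "tz": -0.015, "turn": 0}, {"tx": 0, "ty": 0, "tz": -0.028, "turn": 0}, {"tx": 0, "ty": 0, "tz": -0.042, "turn": 0}, {"tx": 0, "ty": 0, "tz": -0.057, "turn": 0}, {"tx": 0, "ty": 0, "tz": -0.072, "turn": 0}, {"tx": 0, "ty": 0, "tz": -0.086, "turn": 0}, {"tx": 0, "ty": 0, "tz": -0.098, "turn": 0}, {"tx": 0, "ty": 0, "tz": -0.107, "turn": 0}, {"tx": 0, "ty": 0, "tz": -0.112, "turn": 0}, {"tx": 0, "ty": 0, "tz": -0.112, "turn": 0}]}}

```text
time_s: 35.17
eef_pos: [0.5825, -0.3178, 0.1312]
eef_rot: [0.001, 0.831, 0.556, 0.0]
wrist_force: [0.4, -0.7, -1.3]
opening: 0.721
```

```bash
python3 go.py 579.0 258.6 130 67.6
```

```text
yaw now 67.52 q6 -106.4 tilt 0.13 pos [ 582.5 -317.8  131.2]  -> tx 531.3 ty -223.7 tz 0.3 mm turn -0.08 | t=35.17
```

{"name": "move_arm", "arguments": {"increments": [{"tx": 0.005, "ty": -0.002, "tz": 0, "turn": 0}, {"tx": 0.015, "ty": -0.006, "tz": 0, "turn": 0}, {"tx": 0.03, "ty": -0.0126, "tz": 0, "turn": 0}, {"tx": 0.05, "ty": -0.021, "tz": 0, "turn": 0}, {"tx": 0.07, "ty": -0.0295, "tz": 0, "turn": 0}, {"tx": 0.09, "ty": -0.038, "tz": 0, "turn": 0}, {"tx": 0.11, "ty": -0.0463, "tz": 0, "turn": 0}, {"tx": 0.13, "ty": -0.0547, "tz": 0, "turn": 0}, {"tx": 0.15, "ty": -0.063, "tz": 0, "turn": 0}, {"tx": 0.17, "ty": -0.0716, "tz": 0, "turn": 0}, {"tx": 0.19, "ty": -0.08, "tz": 0, "turn": 0}, {"tx": 0.21, "ty": -0.0884, "tz": 0, "turn": 0}, {"tx": 0.23, "ty": -0.0968, "tz": 0, "turn": 0}, {"tx": 0.247, "ty": -0.104, "tz": 0, "turn": 0}, {"tx": 0.26, "ty": -0.1095, "tz": 0, "turn": 0}, {"tx": 0.268, "ty": -0.113, "tz": 0, "turn": 0}, {"tx": 0.272, "ty": -0.1145, "tz": 0, "turn": 0}, {"tx": 0.272, "ty": -0.1145, "tz": 0, "turn": 0}]}}

```text
time_s: 36.67
eef_pos: [0.5799, -0.0213, 0.1293]
eef_rot: [-0.0, 0.831, 0.556, -0.0]
wrist_force: [1.2, 0.0, 0.2]
opening: 0.724
```

```bash
python3 go.py 579.0 258.6 130 67.6
```

```text
yaw now 67.60 q6 -81.4 tilt 0.02 pos [579.9 -21.3 129.3]  -> tx 258.4 ty -107.5 tz -0.7 mm turn -0.00 | t=36.67
```

{"name": "move_arm", "arguments": {"increments": [{"tx": 0.005, "ty": -0.002, "tz": 0, "turn": 0}, {"tx": 0.015, "ty": -0.006, "tz": 0, "turn": 0}, {"tx": 0.03, "ty": -0.0125, "tz": 0, "turn": 0}, {"tx": 0.05, "ty": -0.021, "tz": 0, "turn": 0}, {"tx": 0.07, "ty": -0.029, "tz": 0, "turn": 0}, {"tx": 0.09, "ty": -0.0375, "tz": 0, "turn": 0}, {"tx": 0.11, "ty": -0.046, "tz": 0, "turn": 0}, {"tx": 0.13, "ty": -0.054, "tz": 0, "turn": 0}, {"tx": 0.15, "ty": -0.0625, "tz": 0, "turn": 0}, {"tx": 0.17, "ty": -0.071, "tz": 0, "turn": 0}, {"tx": 0.19, "ty": -0.079, "tz": 0, "turn": 0}, {"tx": 0.21, "ty": -0.0875, "tz": 0, "turn": 0}, {"tx": 0.228, "ty": -0.095, "tz": 0, "turn": 0}, {"tx": 0.243, "ty": -0.101, "tz": 0, "turn": 0}, {"tx": 0.253, "ty": -0.105, "tz": 0, "turn": 0}, {"tx": 0.258, "ty": -0.1075, "tz": 0, "turn": 0}, {"tx": 0.2584, "ty": -0.1075, "tz": 0, "turn": 0}, {"tx": 0.2584, "ty": -0.1075, "tz": 0, "turn": 0}]}}

```text
time_s: 38.17
eef_pos: [0.5796, 0.2572, 0.1294]
eef_rot: [0.0, 0.831, 0.556, -0.0]
wrist_force: [-0.1, -0.1, -1.2]
opening: 0.719
```

```bash
python3 go.py 579.0 258.6 17.7 67.6
```

```text
yaw now 67.52 q6 -54.3 tilt 0.03 pos [579.6 257.2 129.4]  -> tx 1.1 ty -1.1 tz 111.7 mm turn -0.08 | t=38.17
```

{"name": "move_arm", "arguments": {"increments": [{"tx": 0.001, "ty": -0.001, "tz": 0.005, "turn": 0}, {"tx": 0.001, "ty": -0.001, "tz": 0.015, "turn": 0}, {"tx": 0.001, "ty": -0.001, "tz": 0.03, "turn": 0}, {"tx": 0.001, "ty": -0.001, "tz": 0.045, "turn": 0}, {"tx": 0.001, "ty": -0.001, "tz": 0.06, "turn": 0}, {"tx": 0.001, "ty": -0.001, "tz": 0.074, "turn": 0}, {"tx": 0.001, "ty": -0.001, "tz": 0.086, "turn": 0}, {"tx": 0.001, "ty": -0.001, "tz": 0.096, "turn": 0}, {"tx": 0.001, "ty": -0.001, "tz": 0.103, "turn": 0}, {"tx": 0.001, "ty": -0.001, "tz": 0.106, "turn": 0}, {"tx": 0.001, "ty": -0.001, "tz": 0.107, "turn": 0}, {"tx": 0.001, "ty": -0.001, "tz": 0.107, "turn": 0}, {"tx": 0.001, "ty": -0.001, "tz": 0.107, "turn": 0}]}}

```text
time_s: 39.25
eef_pos: [0.5797, 0.2591, 0.0233]
eef_rot: [0.0, 0.831, 0.556, 0.001]
wrist_force: [-0.4, -0.3, -0.7]
opening: 0.723
```

```bash
python3 go.py 579.0 258.6 17.7 67.6
```

```text
yaw now 67.53 q6 -54.1 tilt 0.08 pos [579.7 259.1  23.3]  -> tx -0.8 ty -0.4 tz 5.6 mm turn -0.07 | t=39.25
```

{"name": "move_arm", "arguments": {"increments": [{"tx": 0, "ty": 0, "tz": 0.001, "turn": 0}, {"tx": 0, "ty": 0, "tz": 0.002, "turn": 0}, {"tx": 0, "ty": 0, "tz": 0.003, "turn": 0}, {"tx": 0, "ty": 0, "tz": 0.0037, "turn": 0}, {"tx": 0, "ty": 0, "tz": 0.0042, "turn": 0}, {"tx": 0, "ty": 0, "tz": 0.0045, "turn": 0}, {"tx": 0, "ty": 0, "tz": 0.0045, "turn": 0}]}}

```text
time_s: 39.83
eef_pos: [0.579, 0.2589, 0.0179]
eef_rot: [-0.0, 0.831, 0.556, -0.0]
wrist_force: [-0.2, -0.7, -1.2]
opening: 0.726
```

{"name": "move_arm", "arguments": {"increments": [{"tx": 0, "ty": 0, "tz": 0.0003, "turn": 0}, {"tx": 0, "ty": 0, "tz": 0.0005, "turn": 0}, {"tx": 0, "ty": 0, "tz": 0.0005, "turn": 0}]}}

```text
time_s: 40.08
eef_pos: [0.579, 0.2589, 0.0177]
eef_rot: [-0.0, 0.831, 0.556, -0.0]
wrist_force: [-1.6, -0.4, 2.0]
opening: 0.722
```

Touching at +2 N. I'll release it and rise.

{"name": "move_arm", "arguments": {"increments": [{"tx": 0, "ty": 0, "tz": 0.0002, "turn": 0}, {"tx": 0, "ty": 0, "tz": 0.0002, "turn": 0}]}}

```text
time_s: 40.25
eef_pos: [0.579, 0.2589, 0.0177]
eef_rot: [0.0, 0.831, 0.556, -0.0]
wrist_force: [-2.9, -1.1, 5.0]
opening: 0.725
```

{"name": "move_arm", "arguments": {"increments": [{"tx": 0, "ty": 0, "tz": 0, "turn": 0}, {"tx": 0, "ty": 0, "tz": 0, "turn": 0}, {"tx": 0, "ty": 0, "tz": 0, "turn": 0}, {"tx": 0, "ty": 0, "tz": 0, "turn": 0}, {"tx": 0, "ty": 0, "tz": 0, "turn": 0}, {"tx": 0, "ty": 0, "tz": 0, "turn": 0}], "gripper": 0.9}}

```text
time_s: 40.75
eef_pos: [0.579, 0.2589, 0.0172]
eef_rot: [-0.0, 0.831, 0.556, -0.0]
wrist_force: [-0.5, -0.2, -0.6]
opening: 0.899
```

{"name": "move_arm", "arguments": {"increments": [{"tx": 0, "ty": 0, "tz": -0.004, "turn": 0}, {"tx": 0, "ty": 0, "tz": -0.012, "turn": 0}, {"tx": 0, "ty": 0, "tz": -0.025, "turn": 0}, {"tx": 0, "ty": 0, "tz": -0.042, "turn": 0}, {"tx": 0, "ty": 0, "tz": -0.062, "turn": 0}, {"tx": 0, "ty": 0, "tz": -0.082, "turn": 0}, {"tx": 0, "ty": 0, "tz": -0.1, "turn": 0}, {"tx": 0, "ty": 0, "tz": -0.115, "turn": 0}, {"tx": 0, "ty": 0, "tz": -0.125, "turn": 0}, {"tx": 0, "ty": 0, "tz": -0.13, "turn": 0}, {"tx": 0, "ty": 0, "tz": -0.13, "turn": 0}]}}

```text
time_s: 41.67
eef_pos: [0.5799, 0.2592, 0.1493]
eef_rot: [0.001, 0.831, 0.556, 0.001]
wrist_force: [-0.2, 0.3, 0.0]
opening: 0.9
```

```bash
python3 go.py 400 0 220 67.6
```

```text
yaw now 67.53 q6 -54.1 tilt 0.17 pos [579.9 259.2 149.3]  -> tx -308.1 ty -67.0 tz -71.4 mm turn -0.07 | t=41.67
```

Now I back away from both areas for a clear view.

{"name": "move_arm", "arguments": {"increments": [{"tx": -0.005, "ty": -0.001, "tz": -0.002, "turn": 0}, {"tx": -0.018, "ty": -0.004, "tz": -0.006, "turn": 0}, {"tx": -0.036, "ty": -0.008, "tz": -0.012, "turn": 0}, {"tx": -0.057, "ty": -0.012, "tz": -0.018, "turn": 0}, {"tx": -0.08, "ty": -0.017, "tz": -0.024, "turn": 0}, {"tx": -0.103, "ty": -0.022, "tz": -0.03, "turn": 0}, {"tx": -0.126, "ty": -0.027, "tz": -0.036, "turn": 0}, {"tx": -0.149, "ty": -0.032, "tz": -0.042, "turn": 0}, {"tx": -0.172, "ty": -0.037, "tz": -0.048, "turn": 0}, {"tx": -0.195, "ty": -0.042, "tz": -0.054, "turn": 0}, {"tx": -0.218, "ty": -0.047, "tz": -0.06, "turn": 0}, {"tx": -0.24, "ty": -0.052, "tz": -0.064, "turn": 0}, {"tx": -0.26, "ty": -0.057, "tz": -0.067, "turn": 0}, {"tx": -0.278, "ty": -0.061, "tz": -0.069, "turn": 0}, {"tx": -0.292, "ty": -0.064, "tz": -0.07, "turn": 0}, {"tx": -0.302, "ty": -0.066, "tz": -0.071, "turn": 0}, {"tx": -0.308, "ty": -0.067, "tz": -0.071, "turn": 0}, {"tx": -0.308, "ty": -0.067, "tz": -0.071, "turn": 0}, {"tx": -0.308, "ty": -0.067, "tz": -0.071, "turn": 0}]}}

```text
time_s: 43.25
eef_pos: [0.3993, 0.0, 0.218]
eef_rot: [-0.0, 0.832, 0.555, -0.0]
wrist_force: [0.5, -0.4, -0.0]
opening: 0.899
```

```bash
python3 chk.py d; python3 - <<'E'
from h import *
from meas import meas
z=np.load("pics/top_d.npz"); meas("top",z["p"],z["d"])
p,d=viewer.camera("scene"); meas("scene",p,d); cv2.imwrite("pics/s5.png",cv2.resize(p[280:450,340:510,::-1],None,fx=3.3,fy=3.3,interpolation=cv2.INTER_CUBIC))
print(get_obs()["time_s"],abs(get_obs()["dq"]).max())
E
```

```text
in carton: px [148. 180.] local rect [34.2 58. ] [64.4 63.4] 6.5 circ [33.9 57.8] 33.0 z med/max 0.0449 0.0537
in carton: px [129. 217.] local rect [-47.1  59. ] [80.7 36. ] 89.8 circ [-48.6  58.7] 42.4 z med/max 0.0493 0.0543
top px [379. 178.] n 433 z 0.0497 rect [ 567.7 -190.7] [36.5 45.1] 24.8 hsv [  8. 130.  76.]
top circ px [379. 179.] [ 567.9 -190.8] 27.0
top circ px [313. 184.] [564.7 -63.9] 21.8
scene px [251. 255.] n 333 z 0.0483 rect [ 566.2 -190.7] [40. 45.] 25.3 hsv [11. 77. 68.]
scene circ px [251. 257.] [ 565.  -191.5] 29.0
scene circ px [298. 292.] [563.6 -63.8] 22.0
43.35 0.0035789286065000983
```

View pics/top_d.png

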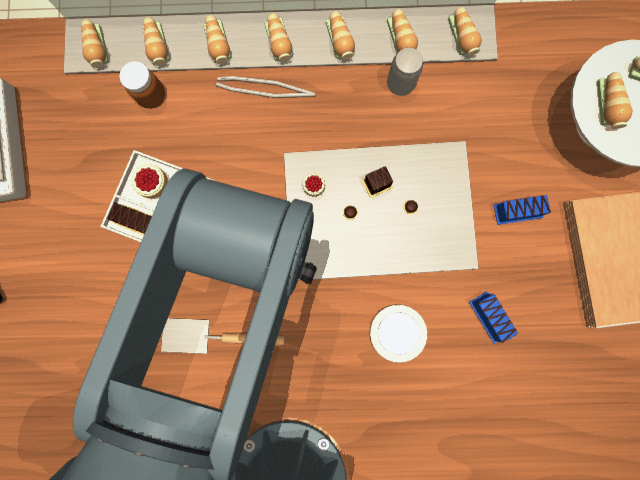

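View pics/s5.png

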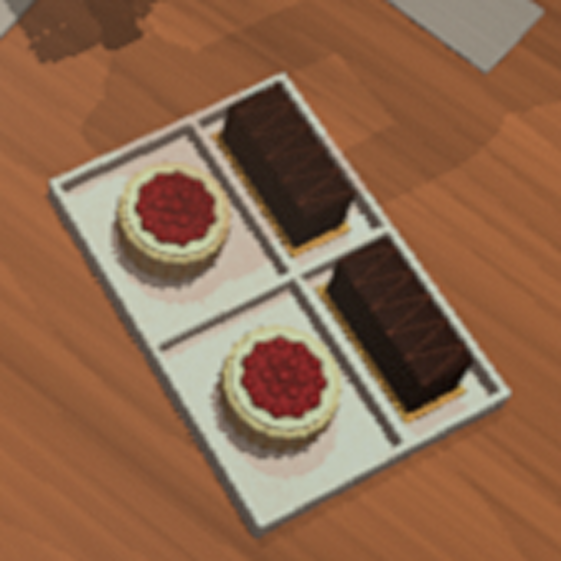

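The crop shows all four pieces flat in their cells: tarts at (175,210) and (282,378), bars at (285,165) and (400,325). The short piece, small tart and pralines haven't moved. Handing in.

```bash
python3 -c "
from h import *
print(workorder.hand_in(), get_obs()['time_s'])"
```

```text
the job is handed in; nothing more can be done
the job is handed in; nothing more can be done
```

The order is packed and handed in at about 43 s, out of the 106 s allowed. The two full bars went into the narrow cells first, then the two large tartlets into the wide cells. Each piece was lowered slowly until a light touch of at most 7 N, then released, and the arm backed clear.

- **Box check:** in the last pictures all four pieces stand upright and flat, each within about 2 mm of its cell centre. In the last top picture the arm hid the right-hand tartlet and bar. For those two I rely on the last scene picture, which shows all four, and on earlier top measurements.
- **Tray check:** the short piece and small tart measured within about 3 mm of where they were at the start. The pralines were compared by eye and sit at the same pixels.
- **Failures or disagreements:** my first move call was refused because each row needs all four numbers; nothing had moved. No other check failed.

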